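# Two power-supply repair kits

## Robot

A 7-joint arm with a two-finger parallel gripper is mounted at the origin on the work surface. World frame = base frame: x ahead of the robot, y to its left, z up, the work surface at z = 0. Lengths are in m, angles in rad, forces in N, time in s.
With the tool pointing down it reaches from about 0.35 to 0.9 m from the base axis. Payload 19.9 kg.
Tool frame: the origin (TCP) lies at the centre of the arm's flange, where the gripper is bolted on; the fingertips stand ahead of it and the grasp point (between the pads) lies 155 mm ahead of it (manip.nose_length is the z of the fingertips in the tool frame, in m); z points along the fingers, y is the direction in which the jaws open and shut (so a half turn about z gives the same grasp; the last joint's range is limited). The gripper opens to 85 mm and grips with 20 to 120 N. Pads are 22 mm wide; open, the fingers measure 114 mm over their backs; the gripper's body (76 mm by 85 mm) begins 54 mm behind the grasp point. The pads swing forward as they close: fully open they stand 13 mm farther back than shut.
Start: joints at [-1.363, 0.417, -0.01, 1.614, 0.005, 1.111, -0.053], TCP at [0.154, 0.606, 0.405] pointing down, gripper open.
Joint ranges: [-2.81, 2.81], [-0.39, 2.02], [-1.27, 1.25], [0.06, 2.57], [-1.19, 4.33], [0.19, 2], [-2.82, 2.82]. Speed limits (rad/s): [1.89, 1.89, 2.39, 2.39, 3.01, 3.01, 3.01].

## Interface

Orientations are given as a 3x3 rotation matrix whose columns are the frame's x, y, z axes.
In Python, from station import manip, eyes gives the robot as it stands.
- The arm moves only by the shell command python3 -m handwheel 'ROWS'. ROWS is a JSON object of lists of equal length, an entry for each row: "claw": the opening in per cent of the stroke, from 0 (shut) to 100 (fully open); "linear": the shift along the world's x, y, z in m, a list of three; "turn": the turn, a rotation vector about the world's x, y, z in rad, a list of three. In form: {"claw": [claw, ...], "linear": [[x, y, z], ...], "turn": [[wx, wy, wz], ...]}. A call has 1 to 12 rows; each row shifts and turns the commanded pose from where the row before left it; what a row does not reach is not made up. A row lasts 1/10 s, in which the tool goes at most 50 mm and 8.59 degrees, less where a joint would pass 70% of its speed; a pose out of reach is approached as far as the arm can. A call is refused whole if a number of a shift passes 0.05 or a number of a turn 0.15, either way. A call with a gripper value outside its range is refused whole. The fingers move at their own pace and stop on an object; the grip force is fixed at half the most. Time passes only in rows, so rows that do not move let the fingers close. It gives the time, the measured TCP pose, the force and the opening at its end, in the units of the state.
- manip.state(): the state, without advancing time (a new reading comes with each control period).
- eyes.get_image(name): name is "scene" or "side" or "wrist"; returns the picture (480x640x3 uint8, blue, green, red); there is no depth.
- eyes.camera_params(name): a dict with "fx", "fy", "cx", "cy" (pixels), "position" and "orientation" of the camera in the world. Camera axes: x right, y down, z forward; pixel columns grow to the right and rows downward; lengths in m; the calibration is good to about 2 mm. A picture is of the moment at which its call begins: read the wrist's pose just before it. camera_params takes no time and is no camera call; for the wrist camera it gives the pose at the moment of the call.
- manip.close_job(): hands the job in, once; it reports no verdict.
Trained networks look in the newest picture that a camera, given by its name, has taken for a name from the list of things; names that differ only in an ending like _2 or _b are one class to them, and where a whole thing is asked for, a point or a joint stands for the part that bears it (a point fixed in the world has none). Each returns a list of dicts, best first, with "p" (0 to 1); they miss things now and then, are a little off and sometimes report something else, mostly with a low value. They report only what shows in the picture. A call takes as long as a camera call. They do not tell look-alikes from the thing itself.
- eyes.cut_out(query, camera): "region" (480x640 bool, what is visible of it) and "position" ([column, row] in pixels, amid what is visible of it).
The state is a dict: "time_s": time; "qpos": joint angles; "dq": joint speeds; "effort": joint torques, N m; "tcp_pos": TCP position; "tool_rot": TCP orientation; "wrist_force": force on the tool from outside, world axes, zero at the start; "ft_torque": the same for the moment, N m; "gripper_width": opening from 0.0 (shut) to 1.0 (fully open).
Only numpy, scipy, OpenCV 4.12 (cv2) and the standard library are available. Lean on these libraries where they do the work, as an engineer would, in place of code of your own. Each camera call takes 0.05 s, during which the arm holds its last target.

## Task

Make up the two repair kits: stand the green capacitor and the yellow-wound transformer upright on the free floor of the blue tray, and the white relay upright on the free floor of the orange tray. In each tray, also lay the heat sink whose two holes fit that tray's two red dowel pins over the pins, fully down and flat on the white block. Leave the black capacitor standing where it is.

Things in the scene. Friction and masses are not known exactly. Their poses are not given: they have to be found in the camera images.
- tray_blue: blue fixed tray, 190 (x) x 140 mm (y), floor 3 mm thick, 3 mm walls, rim 12 mm above the bench, to the robot's left or right, turned up to 0.15 rad. Origin: centre of its underside; z up. A pin block is fixed in its +x half, centred 45 mm along x from the origin; the -x half is free for parts, e.g. at x -52, y +-38 mm. A seated heat sink may reach back to x = -5 mm
- tray_orange: orange fixed tray, 190 (x) x 140 mm (y), floor 3 mm thick, 3 mm walls, rim 12 mm above the bench, to the robot's left or right, turned up to 0.15 rad. Origin: centre of its underside; z up. A pin block is fixed in its +x half, centred 45 mm along x from the origin; the -x half is free for parts, e.g. at x -52, y +-38 mm. A seated heat sink may reach back to x = -5 mm
- pins_line: fixed white block 92 (x) x 64 (y) x 12 mm high in one of the trays (which one varies), with two red dowel pins, 9 mm diameter, pointed, 13 mm above the block's top, at x = +-32 mm, y = 0 (on the long centre line). Origin: centre of its underside, 3 mm above the bench; z up; x (long side) within 0.15 rad of world y
- pins_diag: fixed white block 92 (x) x 64 (y) x 12 mm high in one of the trays (which one varies), with two red dowel pins, 9 mm diameter, pointed, 13 mm above the block's top, at (+36, +22) and (-36, -22) mm (diagonal corners). Origin: centre of its underside, 3 mm above the bench; z up; x (long side) within 0.15 rad of world y
- sink_gold: loose gold heat sink, 0.14 kg: plate 98 (x) x 70 (y) x 5 mm, two 15 mm holes at x = +-32 mm, y = 0 (on the long centre line); central finned core 44 (x) x 24 (y) mm, top 38 mm above the underside: grip it across y. Origin: centre of the underside; z up; x within 0.35 rad of world y. Same after a half turn. Fits only pins of that layout; seated, its origin is 12 mm above the block's
- sink_black: loose black heat sink, 0.14 kg: plate 98 (x) x 70 (y) x 5 mm, two 15 mm holes at (+36, +22) and (-36, -22) mm (diagonal corners); central finned core 44 (x) x 24 (y) mm, top 38 mm above the underside: grip it across y. Origin: centre of the underside; z up; x within 0.35 rad of world y. Same after a half turn. Fits only pins of that layout; seated, its origin is 12 mm above the block's
- capacitor_green: loose upright electrolytic capacitor, green can 30 mm in diameter, 45 mm tall, silver top, a white stripe down one side. Origin: centre of its underside; z up. For the blue tray, about 0.06 kg.
- capacitor_black: loose upright electrolytic capacitor, black can 30 mm in diameter, 45 mm tall, silver top, a white stripe down one side. Origin: centre of its underside; z up. Not part of any kit: it stays among the stock.
- transformer: loose transformer, 40 (its x) x 34 (its y) x 36 mm tall, dark core with yellow taped winding, about 0.15 kg. Origin: centre of its underside; z up. For the blue tray
- relay: loose plain white relay block with a black foot, 30 (its x) x 26 (its y) x 36 mm tall, about 0.05 kg. Origin: centre of its underside; z up. For the orange tray
Not all that is in view belongs to the job. Several things have the shape of the relay; the one meant has the colours described above.

How it is judged:
At the end, for the whole second after the job is handed in: Released, at rest: green capacitor and transformer upright on the blue tray's floor, relay on the orange's (origin within 85 x 60 mm of tray centre); each heat sink flat on its block over matching pins (within 6 mm, 2.5 mm of fully down); black capacitor upright, moved under 30 mm (horizontal distance between sink_gold and pins_line below 0.006 m and z of sink_gold in the frame of pins_line between 0.009 and 0.0145 m and angle between each of sink_gold, sink_black's own z axis and vertical below 0.06 rad and angle between the x axis of sink_gold and the x axis of pins_line, either way round below 0.3 rad and horizontal distance between sink_black and pins_diag below 0.006 m and z of sink_black in the frame of pins_diag between 0.009 and 0.0145 m and angle between the x axis of sink_black and the x axis of pins_diag, either way round below 0.3 rad and x of capacitor_green in the frame of tray_blue between -0.085 and 0.085 m and y of capacitor_green in the frame of tray_blue between -0.06 and 0.06 m and z of each of capacitor_green, transformer in the frame of tray_blue below 0.007 m and angle between each of capacitor_green, transformer, relay, capacitor_black's own z axis and vertical below 0.1 rad and x of transformer in the frame of tray_blue between -0.085 and 0.085 m and y of transformer in the frame of tray_blue between -0.06 and 0.06 m and x of relay in the frame of tray_orange between -0.085 and 0.085 m and y of relay in the frame of tray_orange between -0.06 and 0.06 m and z of relay in the frame of tray_orange below 0.007 m and linear speed of each of sink_gold, sink_black, capacitor_green, transformer, relay below 0.02 m/s and distance of capacitor_black from where it was at the start of the episode below 0.03 m); the robot touches nothing.
It fails at once if the black capacitor is moved more than 30 mm or knocked over (distance of capacitor_black from where it was at the start of the episode above 0.03 m or angle between capacitor_black's own z axis and vertical above 0.5 rad).
It also fails if it takes over 128 s, if anything falls off the work surface, if the arm or the gripper's body presses on something with over 40 N, if the wrist force passes 120 N, or if a joint passes its speed limit or range.

## Working session

There is one attempt and no reset: what is moved stays moved. The work goes in short steps, Python scripts to look and compute and a shell command to move; the robot and the scene stay as the last step left them, time stands still between calls to the robot, and variables do not carry over. Pictures are saved under pics/ and viewed, and the job is handed in when it is done.

```bash
ls -la; mkdir -p pics
python3 - <<'E'
from station import manip, eyes
import cv2
print(manip.state(), manip.nose_length)
for n in ["scene","side","wrist"]:
    im=eyes.get_image(n); cv2.imwrite(f"pics/a_{n}.png",im); print(n,eyes.camera_params(n))
E
```

```text
total 12
drwxr-xr-x  3 agent agent 4096 Dec  7 06:00 .
drwxr-xr-x 23 root  root  4096 Dec  7 06:00 ..
drwxr-xr-x  2 agent agent 4096 Dec  7 06:00 pics
{'time_s': 0.0, 'qpos': array([-1.36247675,  0.41799522, -0.01027012,  1.61413143,  0.0047058 ,
        1.11067186, -0.05300536]), 'dq': array([ 1.82567758e-03, -6.55597051e-04, -7.60854965e-04, -8.99001175e-04,
       -1.36716760e-03,  9.42167149e-05, -1.93285971e-03]), 'effort': array([ 4.62099342e-04, -8.64442635e+01,  6.78598825e-01, -4.34893119e+01,
        1.90258236e-02,  7.58783572e-03, -1.34283198e-05]), 'tcp_pos': array([0.15450134, 0.60548438, 0.404065  ]), 'tool_rot': array([[-9.68950928e-01,  2.47253036e-01, -1.86999340e-04],
       [ 2.47253083e-01,  9.68950230e-01, -1.16795808e-03],
       [-1.07588127e-04, -1.17793023e-03, -9.99999300e-01]]), 'wrist_force': array([ 0.81728898,  0.14718686, -0.59500507]), 'ft_torque': array([-0.01985988, -0.01524212,  0.06533572]), 'gripper_width': 1.0017352502679944} 0.1734
scene {'fx': 452.5003357719716, 'fy': 452.5003357719716, 'cx': 316.8169846477802, 'cy': 243.56287034368353, 'posit
[... 167 characters left out ...]
     [-0.0219754 , -0.80281756, -0.59581964]])}
side {'fx': 504.051424371746, 'fy': 504.051424371746, 'cx': 318.27975185169714, 'cy': 234.80571280393508, 'position': array([ 0.5186621 , -0.64001687,  0.71213106]), 'orientation': array([[ 0.99613165, -0.07442162,  0.0467242 ],
       [-0.08602578, -0.7174425 ,  0.69128563],
       [-0.01792467, -0.69263098, -0.72106936]])}
wrist {'fx': 334.4360070547204, 'fy': 334.4360070547204, 'cx': 322.8140187585421, 'cy': 241.61265029409475, 'position': array([0.08488993, 0.6234668 , 0.37357609]), 'orientation': array([[ 0.24786584,  0.92804728,  0.27801217],
       [ 0.96879365, -0.23709081, -0.07229675],
       [-0.00118067,  0.28725632, -0.95785302]])}
```

View pics/a_scene.png

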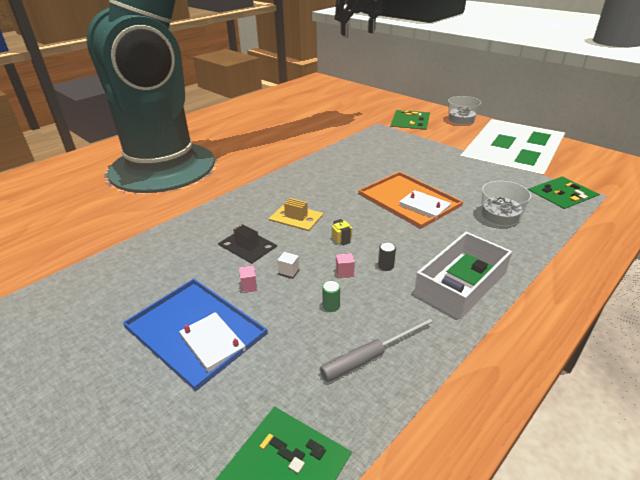

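View pics/a_side.png

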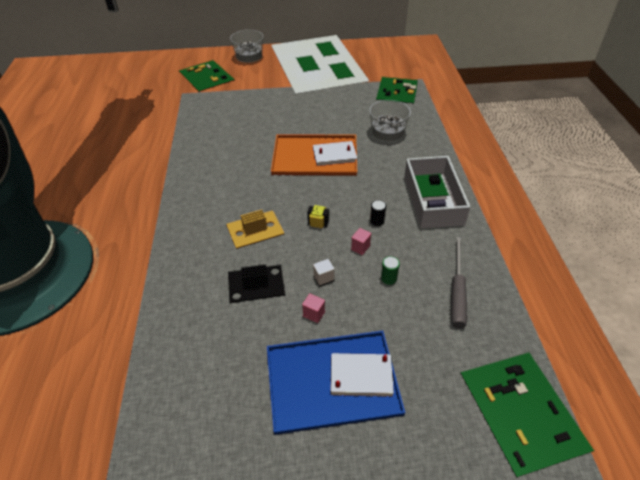

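View pics/a_wrist.png

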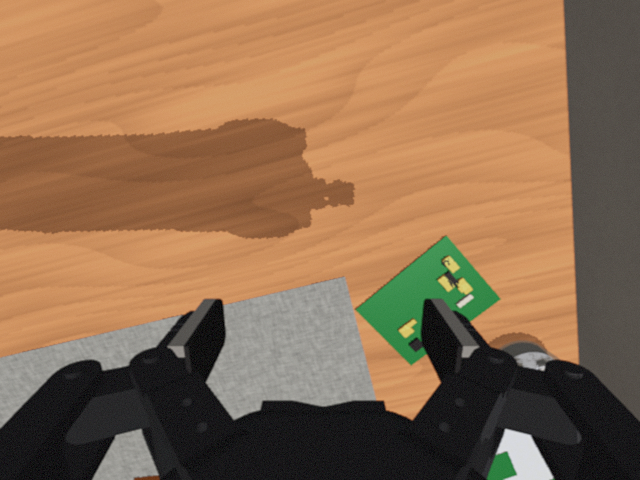

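The scene and side views agree on the layout:
- **Blue tray:** on the robot's right, side view (335,382). Its block has diagonal pins at (338,384) and (384,358), so it takes the black sink.
- **Orange tray:** at (315,155), with pins in line, so it takes the gold sink.
- **Relay candidates, side view:** white block (324,272), pink block (361,241), pink block (314,309). The white one fits the description.
- **Capacitors:** green at (390,270), black at (378,213). Only the green one moves.
- **Transformer:** (318,216).

Next I'll measure.

```bash
cat > h.py <<'E'
import numpy as np, cv2
from station import manip, eyes
def ray(cam,uv):
    P=cam if isinstance(cam,dict) else eyes.camera_params(cam)
    d=P['orientation']@np.array([(uv[0]-P['cx'])/P['fx'],(uv[1]-P['cy'])/P['fy'],1.0])
    return np.array(P['position']),d
def onz(cam,uv,z):
    o,d=ray(cam,uv); return o+d*(z-o[2])/d[2]
def proj(cam,X):
    P=cam if isinstance(cam,dict) else eyes.camera_params(cam)
    X=np.atleast_2d(X); c=(X-P['position'])@P['orientation']
    return np.c_[c[:,0]/c[:,2]*P['fx']+P['cx'],c[:,1]/c[:,2]*P['fy']+P['cy']]
def tri(a,b):
    (o1,d1),(o2,d2)=a,b
    A=np.c_[d1,-d2]; s=np.linalg.lstsq(A,o2-o1,rcond=None)[0]
    p,q=o1+d1*s[0],o2+d2*s[1]; return (p+q)/2,np.linalg.norm(p-q)
E
python3 - <<'E'
from h import *
ov={}
import pickle
res={}
for c in ["side","scene"]:
    im=eyes.get_image(c)
    for n in ["tray_blue","tray_orange","pins_line","pins_diag","sink_gold","sink_black","capacitor_green","transformer","relay"]:
        r=eyes.cut_out(n,c)
        res[c,n]=r
        zz=0.02 if n[0]in'ctr' and 'tray' not in n else 0.01
        print(c,n,[(round(x['p'],2),np.round(x['position']).tolist(),int(x['region'].sum()),np.round(onz(c,x['position'],zz),3).tolist()) for x in r[:4]])
pickle.dump(res,open('res.pkl','wb'))
P=eyes.camera_params
im=cv2.imread('pics/a_side.png'); cv2.imwrite('pics/b_side.png',cv2.resize(im[120:440,215:415],None,fx=2,fy=1.8,interpolation=cv2.INTER_CUBIC)[:600])
cv2.imwrite('pics/b_relay.png',cv2.resize(im[225:325,290:400],None,fx=5,fy=5,interpolation=cv2.INTER_CUBIC))
E
```

```text
side tray_blue [(0.68, [317.0, 391.0], 8453, [0.535, -0.288, 0.01])]
side tray_orange [(0.83, [302.0, 153.0], 2592, [0.548, 0.296, 0.01])]
side pins_line [(0.73, [316.0, 388.0], 8677, [0.534, -0.283, 0.01]), (0.62, [334.0, 153.0], 842, [0.621, 0.289, 0.01]), (0.2, [305.0, 154.0], 2432, [0.557, 0.291, 0.01])]
side pins_diag [(0.82, [365.0, 380.0], 2556, [0.609, -0.277, 0.01]), (0.18, [334.0, 153.0], 872, [0.623, 0.286, 0.01])]
side sink_gold [(0.85, [255.0, 225.0], 1224, [0.443, 0.072, 0.01])]
side sink_black [(0.56, [257.0, 282.0], 1688, [0.446, -0.071, 0.01])]
side capacitor_green [(0.81, [388.0, 266.0], 431, [0.68, -0.067, 0.02])]
side transformer [(0.62, [320.0, 215.0], 452, [0.572, 0.077, 0.02])]
side relay [(0.95, [315.0, 306.0], 466, [0.544, -0.142, 0.02]), (0.84, [323.0, 271.0], 452, [0.565, -0.066, 0.02]), (0.75, [362.0, 240.0], 380, [0.645, 0.001, 0.02])]
scene tray_blue [(0.96, [188.0, 320.0], 6298, [0.537, -0.269, 0.01])]
scene tray_orange [(0.85, [402.0, 195.0], 2206, [0.56, 0.288, 0.01]), (0.41, [328.0, 295.0], 517, [0.666, -0.072, 0.01])]
scene pins_line [(0.95, [425.0, 205.0], 775, [0.623, 0.287, 0.01]), (0.35, [206.0, 339.0], 2066, [0.593, -0.272, 0.01])]
scene pins_diag [(0.97, [211.0, 339.0], 2016, [0.599, -0.267, 0.01])]
scene sink_gold [(0.78, [295.0, 214.0], 1031, [0.439, 0.066, 0.01])]
scene sink_black [(0.9, [246.0, 243.0], 1046, [0.442, -0.071, 0.01])]
scene capacitor_green [(0.59, [330.0, 295.0], 527, [0.675, -0.077, 0.02])]
scene transformer [(0.88, [342.0, 233.0], 378, [0.571, 0.071, 0.02]), (0.72, [287.0, 266.0], 442, [0.565, -0.074, 0.02]), (0.68, [423.0, 201.0], 772, [0.62, 0.282, 0.02])]
scene relay [(0.9, [248.0, 280.0], 441, [0.542, -0.146, 0.02]), (0.83, [285.0, 266.0], 389, [0.562, -0.077, 0.02]), (0.66, [343.0, 263.0], 381, [0.634, 0.002, 0.02])]
```

View pics/b_relay.png

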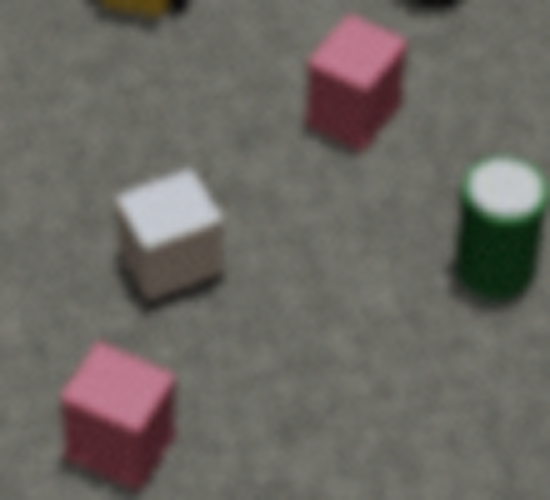

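View pics/b_side.png

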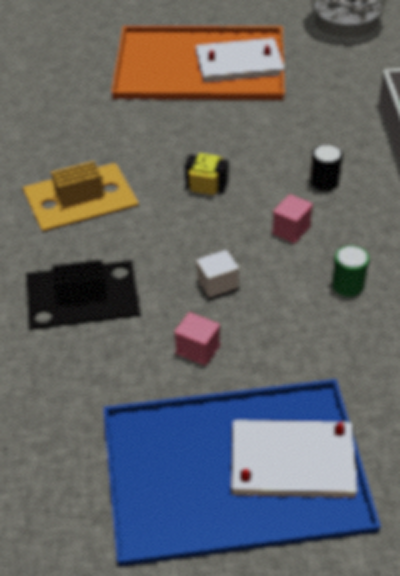

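The crop confirms the relay: the white block with a black foot, side view (324,272); the pink ones are decoys. Now I'll move over the middle for wrist views.

```bash
python3 -m handwheel '{"claw":[100,100,100,100,100,100,100,100,100,100,100,100],"linear":[[0.025,-0.042,0],[0.025,-0.042,0],[0.025,-0.042,0],[0.025,-0.042,0],[0.025,-0.042,0],[0.025,-0.042,0],[0.025,-0.042,0],[0.025,-0.042,0],[0.025,-0.042,0],[0.025,-0.042,0],[0.025,-0.042,0],[0.025,-0.042,0]],"turn":[[0,0,0.0208],[0,0,0.0208],[0,0,0.0208],[0,0,0.0208],[0,0,0.0208],[0,0,0.0208],[0,0,0.0208],[0,0,0.0208],[0,0,0.0208],[0,0,0.0208],[0,0,0.0208],[0,0,0.0208]]}'
python3 -m handwheel '{"claw":[100,100,100],"linear":[[0.015,-0.035,0.02],[0.015,-0.035,0.02],[0,0,0]],"turn":[[0,0,0],[0,0,0],[0,0,0]]}'
python3 - <<'E'
from h import *
P=eyes.camera_params("wrist"); im=eyes.get_image("wrist"); cv2.imwrite("pics/w1.png",im)
import pickle; pickle.dump(P,open("pics/w1.pkl","wb")); s=manip.state(); print(s['time_s'],s['tcp_pos'],s['tool_rot'],P['position'])
E
```

```text
time_s: 2.35
tcp_pos: [0.4551, 0.0996, 0.405]
tool_rot: [[-1.0, -0.001, 0.001], [-0.001, 1.0, 0.0], [-0.001, 0.0, -1.0]]
wrist_force: [1.3, 0.6, -0.9]
gripper_width: 0.996
time_s: 2.65
tcp_pos: [0.486, 0.027, 0.4471]
tool_rot: [[-1.0, 0.006, 0.004], [0.006, 1.0, -0.0], [-0.004, -0.0, -1.0]]
wrist_force: [-0.7, 0.9, -0.0]
gripper_width: 1.0
2.7 [0.48515967 0.02946251 0.4457714 ] [[-9.99989232e-01  4.04921407e-03  2.26688706e-03]
 [ 4.04934921e-03  9.99991800e-01  5.50296658e-05]
 [-2.26664565e-03  6.42084906e-05 -9.99997429e-01]] [0.41426053 0.02746227 0.41618576]
```

View pics/w1.png

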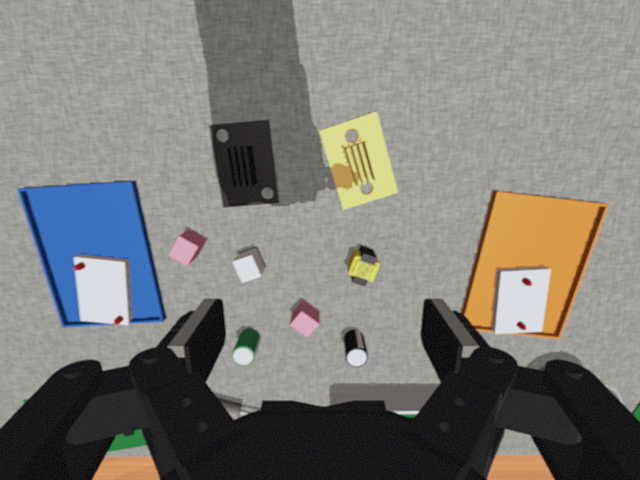

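The wrist picture shows everything: the sinks' holes at black (222,136)/(268,193) and gold (352,135)/(367,188), the blue pins at (79,266)/(118,321), and the orange pins at (526,281)/(521,325). I'll refine those pixels on enlarged crops.

Run:
```python
import cv2
im=cv2.imread('pics/w1.png')
a=cv2.resize(im[110:215,200:405],None,fx=3.9,fy=3.9,interpolation=cv2.INTER_CUBIC)
b=cv2.resize(im[235:345,60:170],None,fx=5,fy=5,interpolation=cv2.INTER_CUBIC)
c=cv2.resize(im[235:345,460:570],None,fx=5,fy=5,interpolation=cv2.INTER_CUBIC)
import numpy as np
cv2.imwrite('pics/w1a.png',a)
cv2.imwrite('pics/w1b.png',cv2.resize(np.hstack([im[250:340,65:160],im[250:340,480:575]]),None,fx=4.2,fy=4.2,interpolation=cv2.INTER_CUBIC))
cv2.imwrite('pics/w1c.png',cv2.resize(im[220:375,160:390],None,fx=3.4,fy=3.4,interpolation=cv2.INTER_CUBIC))
```

```text
(no output)
```

View pics/w1a.png

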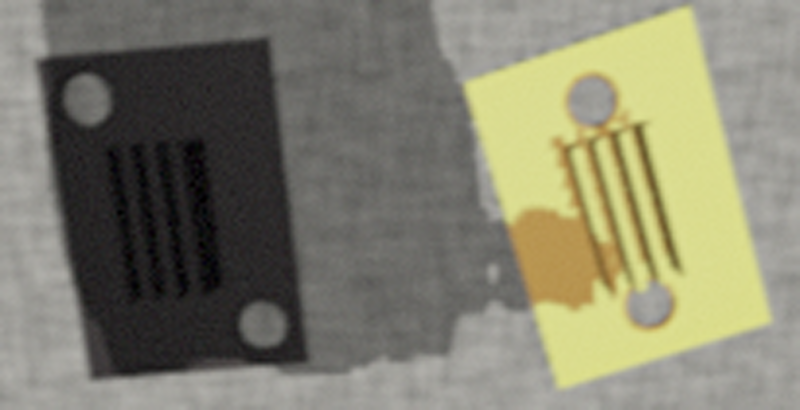

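View pics/w1b.png

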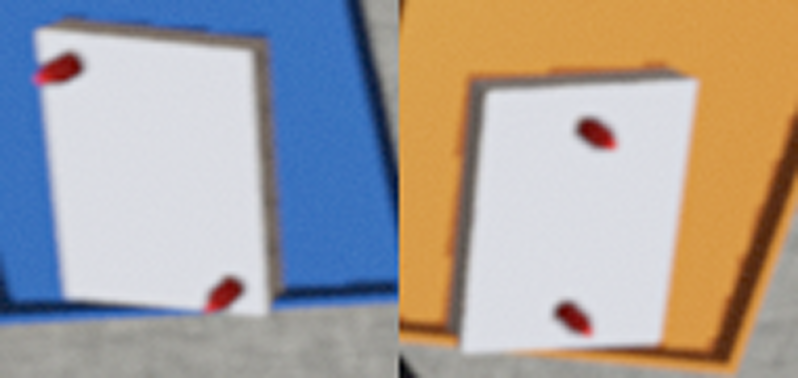

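View pics/w1c.png

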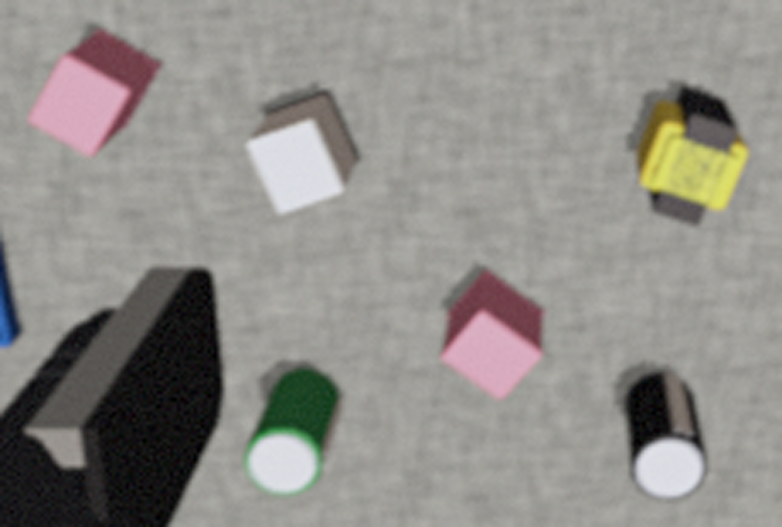

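```bash
cat > m.py <<'E'
from h import *
import pickle
P=pickle.load(open('pics/w1.pkl','rb'))
def A(p,z): return onz(P,(p[0]/3.9+200,p[1]/3.9+110),z)[:2]
def B(p,z): return onz(P,(p[0]/4.2+65,p[1]/4.2+250),z)[:2]
def O(p,z): return onz(P,((p[0]-399)/4.2+480,p[1]/4.2+250),z)[:2]
def C(p,z): return onz(P,(p[0]/3.4+160,p[1]/3.4+220),z)[:2]
def rep(n,ps):
    ps=np.array(ps); c=ps.mean(0); e=[(ps[(i+1)%len(ps)]-ps[i]) for i in range(len(ps))]
    print(n,'c',np.round(c,4),'len',[round(float(np.linalg.norm(x))*1000,1) for x in e],'ang',[round(float(np.degrees(np.arctan2(x[1],x[0]))),1) for x in e])
rep('blk holes',[A(p,.004) for p in [(87,99),(264,324)]])
rep('blk plate',[A(p,.005) for p in [(40,60),(268,40),(305,358),(92,378)]])
rep('gold holes',[A(p,.004) for p in [(592,100),(650,304)]])
rep('gold plate',[A(p,.005) for p in [(466,84),(692,6),(771,322),(558,388)]])
rep('blue tips',[B(p,.028) for p in [(37,78),(206,308)]])
rep('blue base',[B(p,.015) for p in [(80,62),(238,287)]])
rep('blue block',[B(p,.015) for p in [(35,30),(255,48),(270,315),(63,297)]])
rep('or tips',[O(p,.028) for p in [(615,147),(591,333)]])
rep('or base',[O(p,.015) for p in [(583,125),(562,308)]])
rep('or block',[O(p,.015) for p in [(487,90),(698,78),(660,346),(463,352)]])
rep('relay',[C(p,.036) for p in [(248,145),(313,120),(343,186),(281,213)]])
rep('trafo yellow',[C(p,.036) for p in [(660,125),(748,150),(727,210),(643,183)]])
rep('trafo dark',[C(p,.036) for p in [(715,120),(678,222)]])
print('green',C((283,463),.045),'black',C((669,467),.045))
rep('pink1',[C(p,.036) for p in [(68,52),(130,90),(92,156),(29,120)]])
rep('pink2',[C(p,.036) for p in [(488,310),(543,350),(500,398),(442,355)]])
# trays: rim corners
w=[(20,190),(136,181),(164,321),(63,326)]
rep('tray blue',[onz(P,p,.012)[:2] for p in w])
w=[(495,191),(606,205),(559,337),(463,330)]
rep('tray or',[onz(P,p,.012)[:2] for p in w])
E
python3 m.py
```

```text
blk holes c [ 0.4425 -0.0661] len [84.3, 84.3] ang [36.0, -144.0]
blk plate c [ 0.4425 -0.0662] len [68.5, 95.5, 68.6, 96.3] ang [94.3, 4.0, -85.0, -176.1]
gold holes c [0.4404 0.0709] len [64.4, 64.4] ang [17.5, -162.5]
gold plate c [0.4407 0.071 ] len [70.1, 97.7, 70.1, 97.0] ang [107.7, 17.1, -72.8, -162.9]
blue tips c [ 0.6039 -0.266 ] len [85.0, 85.0] ang [24.7, -155.3]
blue base c [ 0.6039 -0.2628] len [84.6, 84.6] ang [23.8, -156.2]
blue block c [ 0.6036 -0.2642] len [65.9, 92.5, 65.9, 91.8] ang [84.6, -7.2, -96.1, 172.8]
or tips c [0.6232 0.2911] len [63.6, 63.6] ang [3.2, -176.8]
or base c [0.6218 0.2889] len [64.0, 64.0] ang [3.5, -176.5]
or block c [0.6226 0.2903] len [64.0, 93.6, 63.7, 91.9] ang [93.1, 3.4, -88.4, -176.4]
relay c [ 0.5641 -0.0661] len [25.6, 26.8, 25.4, 28.1] ang [111.3, 19.8, -65.8, -159.7]
trafo yellow c [0.5654 0.0767] len [33.0, 24.1, 32.5, 22.8] ang [73.0, -16.0, -109.3, 165.6]
trafo dark c [0.5671 0.0773] len [41.0, 41.0] ang [-17.2, 162.8]
green [ 0.68156687 -0.07779035] black [0.68431274 0.06929024]
pink1 c [ 0.5403 -0.1408] len [24.4, 29.6, 24.8, 30.2] ang [54.9, -33.7, -123.7, 145.5]
pink2 c [0.6403 0.0028] len [26.5, 26.5, 28.6, 26.0] ang [50.2, -38.9, -131.0, 136.6]
tray blue c [ 0.5584 -0.2642] len [142.3, 189.1, 139.6, 186.2] ang [93.9, 1.8, -87.2, -177.4]
tray or c [0.5776 0.2942] len [139.2, 185.6, 134.5, 191.3] ang [82.5, -6.4, -95.1, 175.0]
```

Measured sizes match the given ones: 70×98 plates, 64/84 mm hole and pin spans, 92×64 blocks. Black sink goes first: centre (0.4425, -0.066), axis +4.5°.

```bash
python3 -m handwheel '{"claw":[60,60,60,60,60,60,60],"linear":[[-0.0071,-0.0159,-0.035],[-0.0071,-0.0159,-0.035],[-0.0071,-0.0159,-0.035],[-0.0071,-0.0159,-0.035],[-0.0071,-0.0159,-0.035],[-0.0071,-0.0159,-0.035],[0,0,0]],"turn":[[0,0,0.0125],[0,0,0.0125],[0,0,0.0125],[0,0,0.0125],[0,0,0.0125],[0,0,0.0125],[0,0,0]]}'
python3 - <<'E'
from h import *
im=eyes.get_image("wrist"); cv2.imwrite("pics/w2.png",im); s=manip.state(); print(s['time_s'],s['tcp_pos'],s['tool_rot'])
E
```

```text
time_s: 3.4
tcp_pos: [0.4397, -0.0646, 0.2312]
tool_rot: [[-0.997, -0.074, -0.007], [-0.074, 0.997, -0.001], [0.007, -0.0, -1.0]]
wrist_force: [0.2, 0.5, 0.7]
gripper_width: 0.597
3.45 [ 0.44090817 -0.06381014  0.23312231] [[-9.97268833e-01 -7.37441686e-02 -4.08313657e-03]
 [-7.37437541e-02  9.97277191e-01 -2.52177362e-04]
 [ 4.09061558e-03  4.96171956e-05 -9.99991632e-01]]
```

View pics/w2.png

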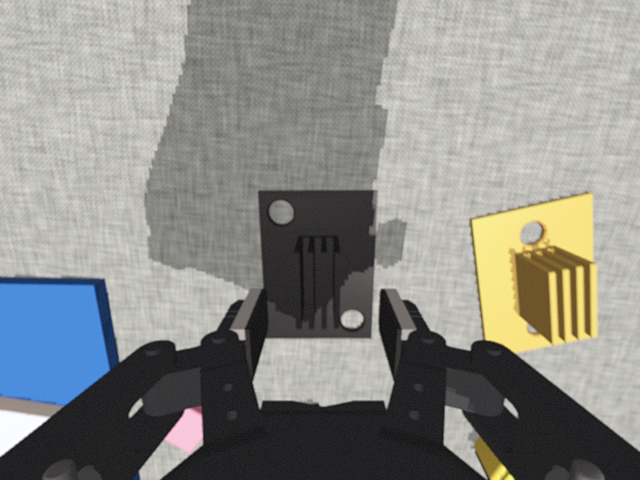

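The black sink's core sits centred between the fingers, around (318,285). Descending.

```bash
python3 -m handwheel '{"claw":[60,60,60,60],"linear":[[0.0005,-0.001,-0.02],[0,0,-0.02],[0,0,-0.01],[0,0,0]],"turn":[[0,0,0],[0,0,0],[0,0,0],[0,0,0]]}'
python3 - <<'E'
from h import *
s=manip.state(); print(s['time_s'],s['tcp_pos'],s['tool_rot'][:,1:])
E
```

```text
time_s: 3.85
tcp_pos: [0.4425, -0.0641, 0.1845]
tool_rot: [[-0.997, -0.076, -0.001], [-0.076, 0.997, 0.0], [0.001, 0.0, -1.0]]
wrist_force: [-0.0, -1.2, 0.5]
gripper_width: 0.597
3.85 [ 0.44254617 -0.064099    0.18451882] [[-7.56103170e-02 -7.40518278e-04]
 [ 9.97137396e-01  2.49008790e-04]
 [ 3.04286892e-04 -9.99999695e-01]]
```

```bash
python3 -m handwheel '{"claw":[60,60,0,0,0,0,0],"linear":[[0,-0.002,-0.002],[0,0,0],[0,0,0],[0,0,0],[0,0,0],[0,0,0],[0,0,0]],"turn":[[0,0,0],[0,0,0],[0,0,0],[0,0,0],[0,0,0],[0,0,0],[0,0,0]]}'
python3 -m handwheel '{"claw":[0,0,0,0],"linear":[[0,0,0.02],[0,0,0.04],[0,0,0.04],[0,0,0]],"turn":[[0,0,0],[0,0,0],[0,0,0],[0,0,0]]}'
python3 - <<'E'
from h import *
im=eyes.get_image("wrist"); cv2.imwrite("pics/w3.png",im); s=manip.state(); print(s['time_s'],s['tcp_pos'],s['tool_rot'])
E
```

```text
time_s: 4.55
tcp_pos: [0.4426, -0.0668, 0.1833]
tool_rot: [[-0.997, -0.075, 0.001], [-0.075, 0.997, 0.0], [-0.001, 0.0, -1.0]]
wrist_force: [-3.0, 1.2, 13.6]
gripper_width: 0.272
time_s: 4.95
tcp_pos: [0.4434, -0.0671, 0.2868]
tool_rot: [[-0.997, -0.074, 0.006], [-0.074, 0.997, 0.001], [-0.007, 0.0, -1.0]]
wrist_force: [1.0, 0.8, -2.3]
gripper_width: 0.269
5.0 [ 0.44287899 -0.06668935  0.28466996] [[-9.97163201e-01 -7.51438065e-02  4.35425664e-03]
 [-7.51418132e-02  9.97172665e-01  6.19819736e-04]
 [-4.38852132e-03  2.90874692e-04 -9.99990328e-01]]
```

View pics/w3.png

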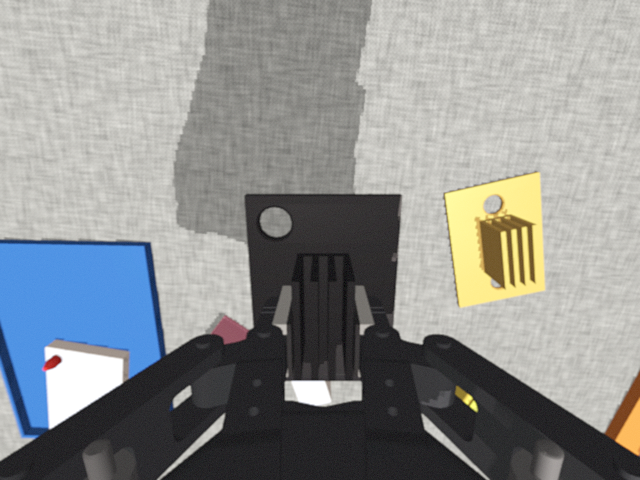

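The sink is held and square, with its near hole at (276,222). I'll go to a waypoint to re-measure the blue pins.

```bash
python3 -m handwheel '{"claw":[0,0,0,0,0,0],"linear":[[0.012,-0.016,0.034],[0.012,-0.016,0.034],[0.012,-0.016,0.034],[0.012,-0.016,0.034],[0,0,0],[0,0,0]],"turn":[[0,0,-0.05],[0,0,-0.05],[0,0,-0.05],[0,0,-0.05],[0,0,0],[0,0,0]]}'
python3 - <<'E'
from h import *
import pickle
P=eyes.camera_params("wrist");im=eyes.get_image("wrist"); cv2.imwrite("pics/w4.png",im); pickle.dump(P,open('pics/w4.pkl','wb'))
s=manip.state(); print(s['time_s'],s['tcp_pos'],s['tool_rot'])
for n in ["side","scene"]:
    cv2.imwrite(f"pics/w4{n}.png",eyes.get_image(n))
E
```

```text
time_s: 5.6
tcp_pos: [0.4903, -0.1307, 0.4177]
tool_rot: [[-0.992, 0.125, -0.001], [0.125, 0.992, 0.0], [0.001, -0.0, -1.0]]
wrist_force: [0.6, -0.4, -2.7]
gripper_width: 0.273
5.65 [ 0.49000615 -0.13028103  0.4170887 ] [[-9.92286637e-01  1.23945720e-01 -2.16508307e-03]
 [ 1.23945396e-01  9.92288999e-01  2.83553061e-04]
 [ 2.18353330e-03  1.30138343e-05 -9.99997616e-01]]
```

View pics/w4.png

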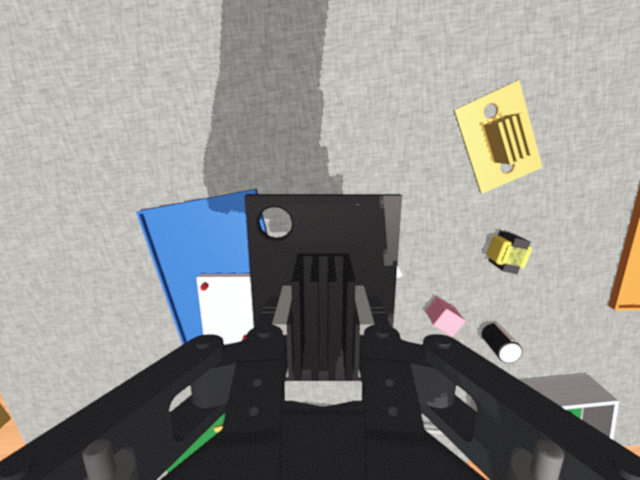

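Run:
```python
import cv2,numpy as np
im=cv2.imread('pics/w4.png')
cv2.imwrite('pics/w4a.png',cv2.resize(im[180:350,190:410],None,fx=3.5,fy=3.5,interpolation=cv2.INTER_CUBIC))
im=cv2.imread('pics/w4side.png')
a=cv2.resize(im[340:410,320:405],None,fx=4.5,fy=4.5,interpolation=cv2.INTER_CUBIC)
im=cv2.imread('pics/w4scene.png')
b=cv2.resize(im[305:375,170:255],None,fx=4.5,fy=4.5,interpolation=cv2.INTER_CUBIC)
cv2.imwrite('pics/w4b.png',np.hstack([a,b]))
```

```text
(no output)
```

View pics/w4a.png

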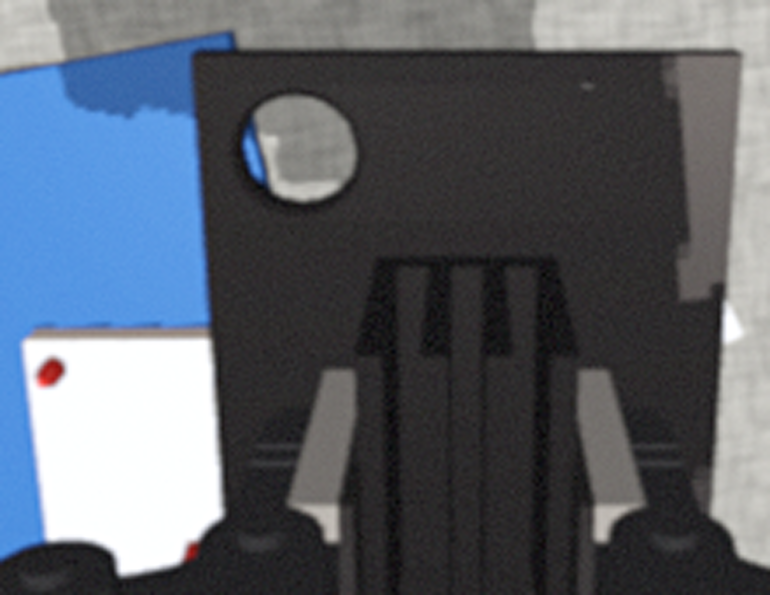

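View pics/w4b.png

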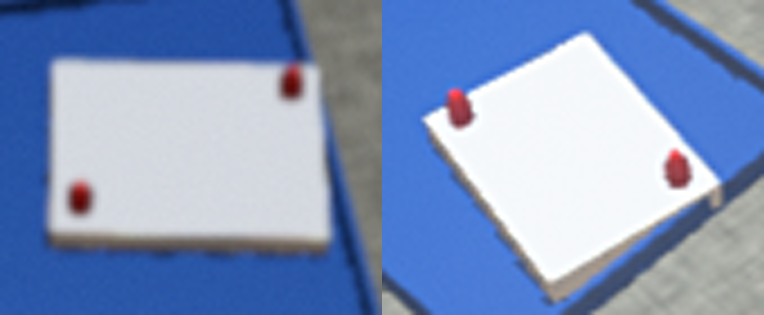

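Run:
```python
from h import *
import pickle
P=pickle.load(open('pics/w4.pkl','rb'))
W=lambda p,z: np.round(onz(P,(p[0]/3.5+190,p[1]/3.5+180),z)[:2],4)
print('wrist tip',W((43,381),.027),'base',W((58,364),.016),'block corner',W((23,338),.015))
S=lambda p:(p[0]/4.5+320,p[1]/4.5+340)
C=lambda p:((p[0]-382)/4.5+170,p[1]/4.5+305)
for n,F,t1,t2,cs in [("side",S,(80,185),(292,68),[(52,60),(318,67),(330,240),(48,235)]),("scene",C,(458,90),(678,152),[(588,32),(718,185),(552,283),(424,120)])]:
    a,b=[onz(n,F(t),.028)[:2] for t in (t1,t2)]
    c=np.array([onz(n,F(t),.015)[:2] for t in cs])
    print(n,a,b,(a+b)/2,np.linalg.norm(a-b),np.degrees(np.arctan2(*(b-a)[::-1])),c.mean(0))
print(tri(ray("side",S((80,185))),ray("scene",C((458,90)))),tri(ray("side",S((292,68))),ray("scene",C((678,152)))))
# held plate
s=manip.state(); R=s['tool_rot'];t=s['tcp_pos']
z=t[2]-.183+.005
for p in [(192,52),(740,52),(299,149)]:
    x=onz(P,(p[0]/3.5+190,p[1]/3.5+180),z); print('tool frame',np.round(R.T@(x-t),4))
```

```text
wrist tip [ 0.5655 -0.2828] base [ 0.5643 -0.2812] block corner [ 0.5538 -0.2914]
side [ 0.56585387 -0.28437602] [ 0.64228468 -0.24845228] [ 0.60406927 -0.26641415] 0.08445225779042005 25.174301314474892 [ 0.60401705 -0.26759847]
scene [ 0.56366714 -0.28328454] [ 0.64163412 -0.24857529] [ 0.60265063 -0.26592991] 0.08534390212140511 23.99761530421142 [ 0.60354163 -0.26758152]
(array([ 0.56568431, -0.28461749,  0.02976519]), np.float64(0.0012072867339133363)) (array([ 0.64216379, -0.24886026,  0.02867052]), np.float64(4.2238060595151026e-05))
tool frame [ 0.0485 -0.035   0.1781]
tool frame [0.0484 0.0344 0.1781]
tool frame [ 0.0358 -0.022   0.1781]
```

The held plate is centred on the tool to within 0.5 mm. The pin centre from the wrist views is (0.6036, -0.265), and the side and scene cameras agree to 1.5 mm.

```bash
python3 -m handwheel '{"claw":[0,0,0,0,0,0,0],"linear":[[0.0227,-0.0269,-0.03],[0.0227,-0.0269,-0.03],[0.0227,-0.0269,-0.03],[0.0227,-0.0269,-0.03],[0.0227,-0.0269,-0.03],[0,0,-0.03],[0,0,0]],"turn":[[0,0,0],[0,0,0],[0,0,0],[0,0,0],[0,0,0],[0,0,0],[0,0,0]]}'
python3 -m handwheel '{"claw":[0,0],"linear":[[0,0,0],[0,0,0]],"turn":[[0,0,0],[0,0,0]]}'
python3 - <<'E'
from h import *
s=manip.state(); print(s['time_s'],s['tcp_pos'],s['tool_rot'])
for n in ["side","scene"]:
    cv2.imwrite(f"pics/w5{n}.png",eyes.get_image(n))
im=cv2.imread('pics/w5side.png')
a=cv2.resize(im[320:415,300:415],None,fx=3.4,fy=3.4,interpolation=cv2.INTER_CUBIC)
im=cv2.imread('pics/w5scene.png')
b=cv2.resize(im[285:380,150:265],None,fx=3.4,fy=3.4,interpolation=cv2.INTER_CUBIC)
cv2.imwrite('pics/w5.png',np.hstack([a,b]))
E
```

```text
time_s: 6.45
tcp_pos: [0.6023, -0.2648, 0.2333]
tool_rot: [[-0.992, 0.125, -0.008], [0.125, 0.992, 0.002], [0.008, 0.001, -1.0]]
wrist_force: [-0.8, 1.1, -1.4]
gripper_width: 0.27
time_s: 6.65
tcp_pos: [0.6041, -0.2648, 0.2403]
tool_rot: [[-0.992, 0.124, 0.002], [0.124, 0.992, -0.0], [-0.002, -0.0, -1.0]]
wrist_force: [0.2, -0.1, -0.7]
gripper_width: 0.271
6.65 [ 0.60412421 -0.2648024   0.24028877] [[-9.92269905e-01  1.24087786e-01  1.63016220e-03]
 [ 1.24087477e-01  9.92271240e-01 -2.89706065e-04]
 [-1.65351205e-03 -8.51838948e-05 -9.99998629e-01]]
```

View pics/w5.png

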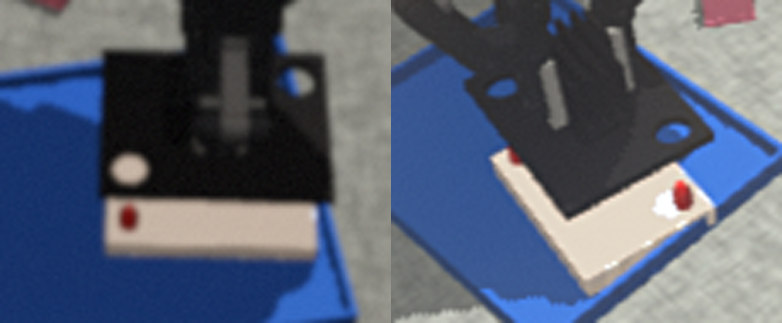

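Side and scene show the plate aligned over the block, with pin and hole in line. Lowering gently.

```bash
python3 -m handwheel '{"claw":[0,0,0,0,0,0,0],"linear":[[0,0,-0.01],[0,0,-0.01],[0,0,-0.007],[0,0,-0.005],[0,0,-0.005],[0,0,-0.003],[0,0,0]],"turn":[[0,0,0],[0,0,0],[0,0,0],[0,0,0],[0,0,0],[0,0,0],[0,0,0]]}'
python3 - <<'E'
from h import *
s=manip.state(); print(s['time_s'],s['tcp_pos'],s['wrist_force'])
for n in ["side","scene"]:
    cv2.imwrite(f"pics/w6{n}.png",eyes.get_image(n))
im=cv2.imread('pics/w6side.png')
a=cv2.resize(im[320:415,300:415],None,fx=3.4,fy=3.4,interpolation=cv2.INTER_CUBIC)
im=cv2.imread('pics/w6scene.png')
b=cv2.resize(im[285:380,150:265],None,fx=3.4,fy=3.4,interpolation=cv2.INTER_CUBIC)
cv2.imwrite('pics/w6.png',np.hstack([a,b]))
E
```

```text
time_s: 7.45
tcp_pos: [0.6039, -0.2654, 0.1987]
tool_rot: [[-0.992, 0.125, 0.0], [0.125, 0.992, -0.0], [-0.0, -0.0, -1.0]]
wrist_force: [-0.5, -0.2, -1.4]
gripper_width: 0.269
7.45 [ 0.6038831  -0.26543948  0.198663  ] [-0.46643731 -0.16266421 -1.35347915]
```

View pics/w6.png

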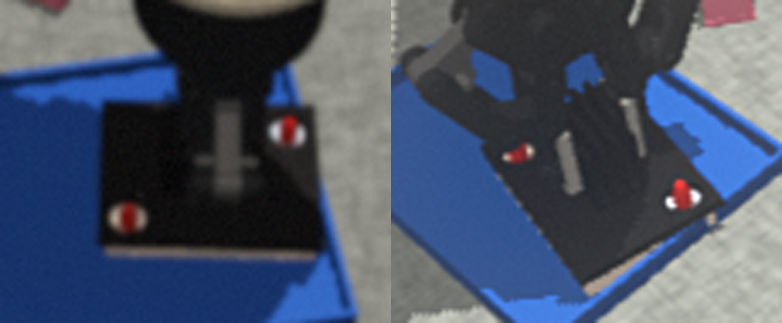

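Both pins stand inside the holes, so I'll lower the last millimetre, release and lift.

```bash
python3 -m handwheel '{"claw":[0,60,60,60,60,60,60],"linear":[[0,0,-0.0015],[0,0,0],[0,0,0],[0,0,0],[0,0,0.03],[0,0,0.04],[0,0,0.04]],"turn":[[0,0,0],[0,0,0],[0,0,0],[0,0,0],[0,0,0],[0,0,0],[0,0,0]]}'
python3 -m handwheel '{"claw":[60,60,60,60,60,60,60,60,60,60],"linear":[[-0.0204,0.042,0],[-0.0204,0.042,0],[-0.0204,0.042,0],[-0.0204,0.042,0],[-0.0204,0.042,0],[-0.0204,0.042,0],[-0.0204,0.042,-0.025],[-0.0204,0.042,-0.025],[0,0,0],[0,0,0]],"turn":[[0,0,0.053],[0,0,0.053],[0,0,0.053],[0,0,0.053],[0,0,0.053],[0,0,0.053],[0,0,0.053],[0,0,0.053],[0,0,0],[0,0,0]]}'
python3 - <<'E'
from h import *
s=manip.state(); print(s['time_s'],s['tcp_pos'],s['tool_rot'])
im=eyes.get_image("wrist"); cv2.imwrite("pics/w7.png",im)
im=eyes.get_image("scene"); cv2.imwrite("pics/w7s.png",im)
E
```

```text
time_s: 8.25
tcp_pos: [0.6037, -0.2653, 0.3082]
tool_rot: [[-0.992, 0.125, -0.001], [0.125, 0.992, -0.0], [0.001, -0.0, -1.0]]
wrist_force: [-0.3, 0.9, 1.0]
gripper_width: 0.601
time_s: 9.25
tcp_pos: [0.4428, 0.0666, 0.2598]
tool_rot: [[-0.955, -0.296, -0.0], [-0.296, 0.955, -0.0], [0.0, -0.0, -1.0]]
wrist_force: [0.2, -0.9, 1.0]
gripper_width: 0.6
9.25 [0.44277078 0.06661433 0.25979993] [[-9.55209796e-01 -2.95929186e-01 -4.02944033e-04]
 [-2.95929131e-01  9.55209879e-01 -1.89621745e-04]
 [ 4.41010730e-04 -6.18856707e-05 -9.99999901e-01]]
```

View pics/w7.png

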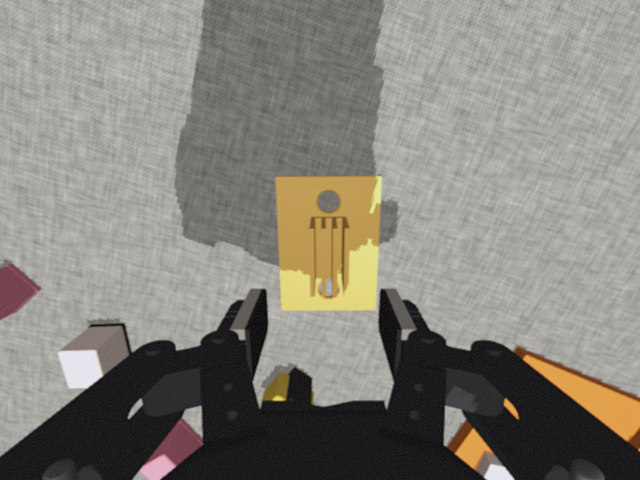

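View pics/w7s.png

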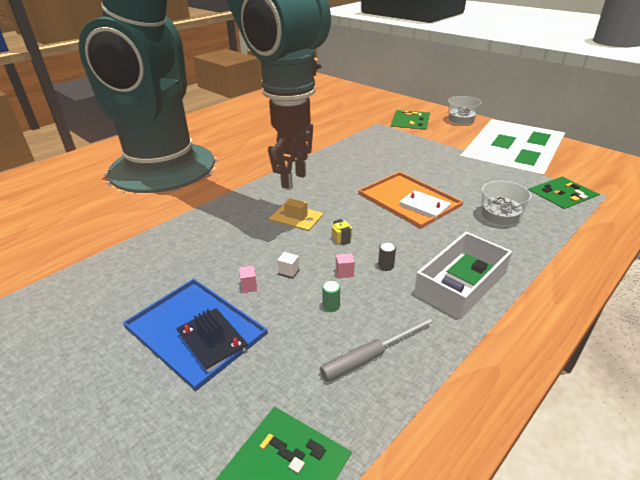

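The black sink is seated, and the gold one lies square below the gripper. Descending to grasp.

```bash
python3 -m handwheel '{"claw":[60,60,60,60,60,0,0,0,0],"linear":[[-0.0022,0.0044,-0.025],[0,0,-0.025],[0,0,-0.0205],[0,0,-0.005],[0,0,0],[0,0,0],[0,0,0],[0,0,0],[0,0,0]],"turn":[[0,0,0],[0,0,0],[0,0,0],[0,0,0],[0,0,0],[0,0,0],[0,0,0],[0,0,0],[0,0,0]]}'
```

```text
time_s: 10.25
tcp_pos: [0.4412, 0.0703, 0.1856]
tool_rot: [[-0.956, -0.294, 0.002], [-0.294, 0.956, 0.001], [-0.002, -0.0, -1.0]]
wrist_force: [-2.1, -1.1, 13.2]
gripper_width: 0.269
```

```bash
python3 -m handwheel '{"claw":[0,0,0,0,0,0,0,0,0],"linear":[[0,0,0.03],[0,0,0.045],[0,0,0.045],[0.0147,0.0224,0.03],[0.0147,0.0224,0.03],[0.0147,0.0224,0.03],[0.0147,0.0224,0.03],[0,0,0],[0,0,0]],"turn":[[0,0,0],[0,0,0],[0,0,0],[0,0,-0.06],[0,0,-0.06],[0,0,-0.06],[0,0,-0.06],[0,0,0],[0,0,0]]}'
python3 - <<'E'
from h import *
import pickle
P=eyes.camera_params("wrist");im=eyes.get_image("wrist"); cv2.imwrite("pics/w8.png",im); pickle.dump(P,open('pics/w8.pkl','wb'))
s=manip.state(); print(s['time_s'],s['tcp_pos'],s['tool_rot'])
cv2.imwrite('pics/w8a.png',cv2.resize(im[180:360,230:450],None,fx=3.3,fy=3.3,interpolation=cv2.INTER_CUBIC))
E
```

```text
time_s: 11.15
tcp_pos: [0.4993, 0.1599, 0.4249]
tool_rot: [[-0.998, -0.06, 0.001], [-0.06, 0.998, 0.0], [-0.001, 0.0, -1.0]]
wrist_force: [-0.1, -0.4, -2.4]
gripper_width: 0.271
11.2 [0.49905914 0.15937829 0.42415918] [[-9.98248493e-01 -5.91586219e-02 -4.51833109e-04]
 [-5.91585002e-02  9.98248563e-01 -2.78133689e-04]
 [ 4.67495757e-04 -2.50916767e-04 -9.99999859e-01]]
```

View pics/w8.png

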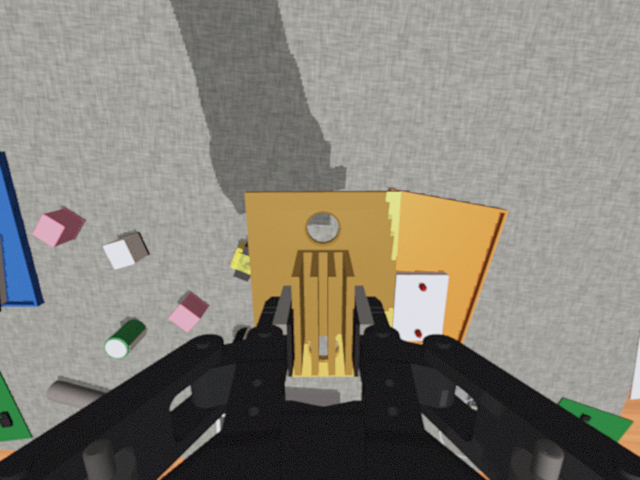

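View pics/w8a.png

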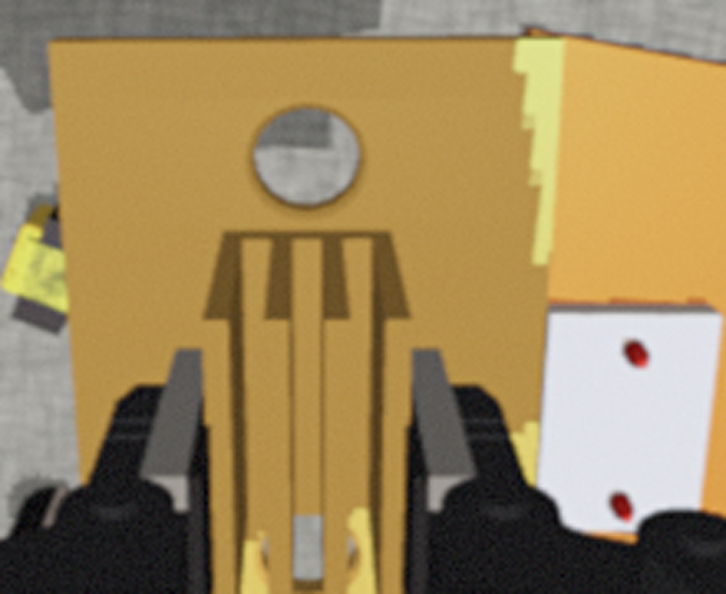

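Run:
```python
from h import *
import pickle
P=pickle.load(open('pics/w8.pkl','rb'))
f=lambda p:(p[0]/3.3+230,p[1]/3.3+180)
for z,a,b in [(.027,(640,361),(626,515)),(.016,(631,346),(616,498))]:
    a,b=[onz(P,f(p),z)[:2] for p in(a,b)]; print((a+b)/2,np.linalg.norm(a-b),np.degrees(np.arctan2(*(b-a)[::-1])))
s=manip.state(); R=s['tool_rot'];t=s['tcp_pos']
for p in [(50,42),(566,40),(307,156)]:
    x=onz(P,f(p),t[2]-.185+.005); print('tool',np.round(R.T@(x-t),4))
```

```text
[0.62211478 0.28849191] 0.06378579521946884 3.6096008365000802
[0.62138322 0.28787806] 0.06424368571824725 3.044702607344404
tool [ 0.0493 -0.0344  0.18  ]
tool [0.0495 0.0357 0.18  ]
tool [0.0333 0.0005 0.18  ]
```

```bash
python3 -m handwheel '{"claw":[0,0,0,0,0,0,0,0,0],"linear":[[0.0248,0.0258,-0.03],[0.0248,0.0258,-0.03],[0.0248,0.0258,-0.03],[0.0248,0.0258,-0.03],[0.0248,0.0258,-0.03],[0,0,-0.03],[0,0,0],[0,0,0],[0,0,0]],"turn":[[0,0,0],[0,0,0],[0,0,0],[0,0,0],[0,0,0],[0,0,0],[0,0,0],[0,0,0],[0,0,0]]}'
python3 - <<'E'
from h import *
s=manip.state(); print(s['time_s'],s['tcp_pos'],s['tool_rot'][:,2])
for n in ["side","scene"]:
    cv2.imwrite(f"pics/w9{n}.png",eyes.get_image(n))
im=cv2.imread('pics/w9side.png')
a=cv2.resize(im[110:190,265:380],None,fx=3.4,fy=3.4,interpolation=cv2.INTER_CUBIC)
im=cv2.imread('pics/w9scene.png')
b=cv2.resize(im[155:235,355:470],None,fx=3.4,fy=3.4,interpolation=cv2.INTER_CUBIC)
cv2.imwrite('pics/w9.png',np.hstack([a,b]))
E
```

```text
time_s: 12.1
tcp_pos: [0.6239, 0.2881, 0.2465]
tool_rot: [[-0.998, -0.058, 0.002], [-0.058, 0.998, 0.001], [-0.002, 0.001, -1.0]]
wrist_force: [0.5, 0.6, -0.5]
gripper_width: 0.275
12.1 [0.62386053 0.28813746 0.24652497] [ 1.83557951e-03  6.54223786e-04 -9.99998101e-01]
```

View pics/w9.png

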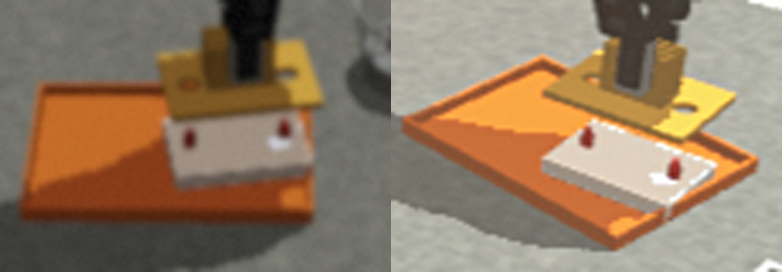

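```bash
python3 -m handwheel '{"claw":[0,0,0,0,0,0,0],"linear":[[-0.0005,0.0003,-0.01],[0,0,-0.01],[0,0,-0.01],[0,0,-0.006],[0,0,-0.005],[0,0,-0.004],[0,0,0]],"turn":[[0,0,0],[0,0,0],[0,0,0],[0,0,0],[0,0,0],[0,0,0],[0,0,0]]}'
python3 - <<'E'
from h import *
s=manip.state(); print(s['time_s'],s['tcp_pos'],s['wrist_force'])
for n in ["side","scene"]:
    cv2.imwrite(f"pics/w10{n}.png",eyes.get_image(n))
im=cv2.imread('pics/w10side.png')
a=cv2.resize(im[110:190,265:380],None,fx=3.4,fy=3.4,interpolation=cv2.INTER_CUBIC)
im=cv2.imread('pics/w10scene.png')
b=cv2.resize(im[155:235,355:470],None,fx=3.4,fy=3.4,interpolation=cv2.INTER_CUBIC)
cv2.imwrite('pics/w10.png',np.hstack([a,b]))
E
```

```text
time_s: 12.9
tcp_pos: [0.6231, 0.2892, 0.2007]
tool_rot: [[-0.998, -0.059, -0.001], [-0.059, 0.998, 0.0], [0.001, 0.0, -1.0]]
wrist_force: [-13.0, -5.2, 20.0]
gripper_width: 0.266
12.9 [0.6231067  0.28915076 0.20068328] [-12.99810888  -5.22872288  20.02745355]
```

View pics/w10.png

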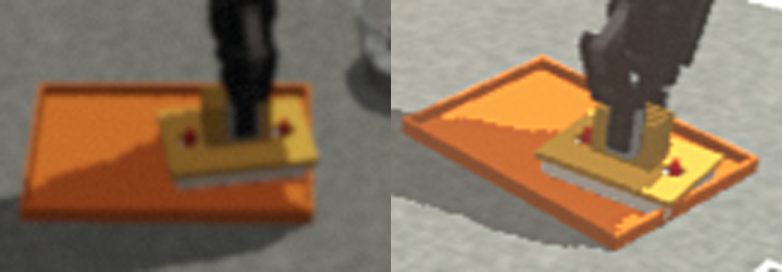

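Contact at 20 N, with a sideways push of (-13, -5) N: a pin is rubbing. I'll ease off along that force, which should centre the holes.

```bash
python3 -m handwheel '{"claw":[0,0,0,0],"linear":[[-0.001,-0.0005,0.002],[-0.001,-0.0005,0],[0,0,0],[0,0,0]],"turn":[[0,0,0],[0,0,0],[0,0,0],[0,0,0]]}'
python3 - <<'E'
from h import *
for n in ["side","scene"]:
    cv2.imwrite(f"pics/w11{n}.png",eyes.get_image(n))
im=cv2.imread('pics/w11side.png')
a=cv2.resize(im[120:180,305:370],None,fx=6,fy=6,interpolation=cv2.INTER_CUBIC)
im=cv2.imread('pics/w11scene.png')
b=cv2.resize(im[180:240,395:460],None,fx=6,fy=6,interpolation=cv2.INTER_CUBIC)
cv2.imwrite('pics/w11.png',np.hstack([a,b]))
E
```

```text
time_s: 13.4
tcp_pos: [0.6211, 0.2883, 0.2013]
tool_rot: [[-0.998, -0.059, -0.0], [-0.059, 0.998, -0.0], [0.0, -0.0, -1.0]]
wrist_force: [1.0, -1.4, -1.3]
gripper_width: 0.262
```

View pics/w11.png

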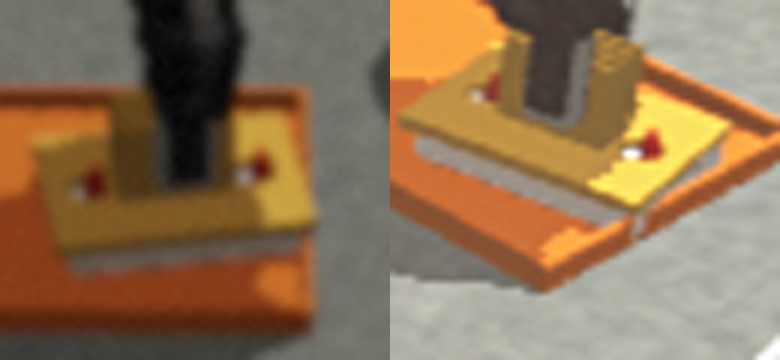

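Both pins now sit at the +x side of their holes (side view), so I overshot. I'll go back +2 mm in x and look again.

```bash
python3 -m handwheel '{"claw":[0,0,0],"linear":[[0.0018,0,0],[0,0,0],[0,0,0]],"turn":[[0,0,0],[0,0,0],[0,0,0]]}'
python3 - <<'E'
from h import *
for n in ["side","scene"]:
    cv2.imwrite(f"pics/w12{n}.png",eyes.get_image(n))
im=cv2.imread('pics/w12side.png')
a=cv2.resize(im[120:180,305:370],None,fx=6,fy=6,interpolation=cv2.INTER_CUBIC)
im=cv2.imread('pics/w12scene.png')
b=cv2.resize(im[180:240,395:460],None,fx=6,fy=6,interpolation=cv2.INTER_CUBIC)
cv2.imwrite('pics/w12.png',np.hstack([a,b]))
E
```

```text
time_s: 13.8
tcp_pos: [0.6229, 0.2882, 0.2014]
tool_rot: [[-0.998, -0.059, 0.0], [-0.059, 0.998, -0.0], [-0.0, -0.0, -1.0]]
wrist_force: [-0.0, -0.4, -1.7]
gripper_width: 0.267
```

View pics/w12.png

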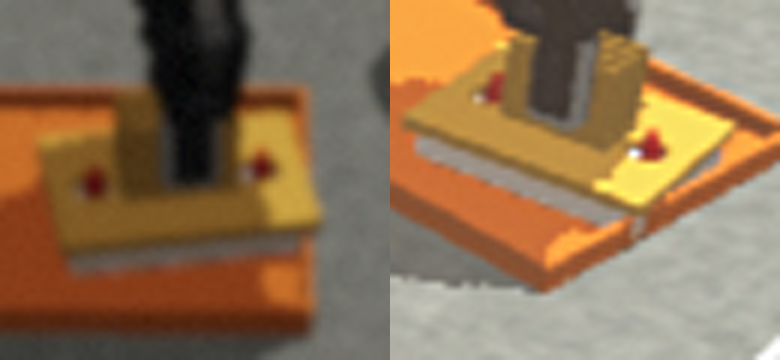

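```bash
python3 -m handwheel '{"claw":[0,0,60,60,60,60,60,60],"linear":[[0,0,-0.001],[0,0,0],[0,0,0],[0,0,0],[0,0,0],[0,0,0.03],[0,0,0.04],[0,0,0.04]],"turn":[[0,0,0],[0,0,0],[0,0,0],[0,0,0],[0,0,0],[0,0,0],[0,0,0],[0,0,0]]}'
python3 - <<'E'
from h import *
for n in ["side","scene"]:
    cv2.imwrite(f"pics/w13{n}.png",eyes.get_image(n))
im=cv2.imread('pics/w13side.png')
a=cv2.resize(im[120:180,305:370],None,fx=6,fy=6,interpolation=cv2.INTER_CUBIC)
im=cv2.imread('pics/w13scene.png')
b=cv2.resize(im[180:240,395:460],None,fx=6,fy=6,interpolation=cv2.INTER_CUBIC)
cv2.imwrite('pics/w13.png',np.hstack([a,b]))
E
```

```text
time_s: 14.7
tcp_pos: [0.6227, 0.2882, 0.3115]
tool_rot: [[-0.998, -0.059, -0.001], [-0.059, 0.998, -0.001], [0.001, -0.001, -1.0]]
wrist_force: [0.7, -0.3, 0.6]
gripper_width: 0.597
```

View pics/w13.png

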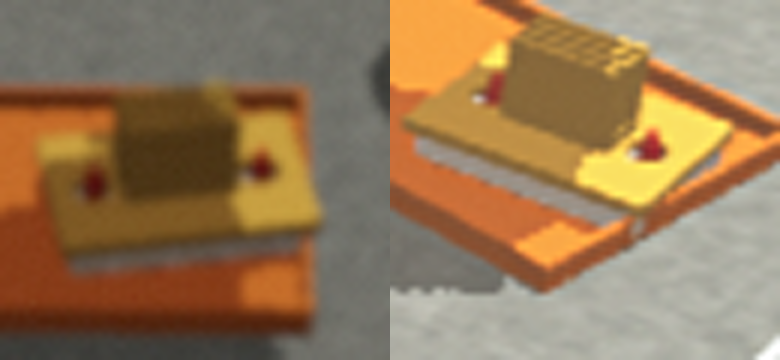

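The gold sink is down, with red pins showing in both holes. Next is the white relay at (0.564, -0.066), yaw about 21°.

```bash
python3 -m handwheel '{"claw":[60,60,60,60,60,60,60,60,60,60],"linear":[[-0.0073,-0.0443,0],[-0.0073,-0.0443,0],[-0.0073,-0.0443,-0.01],[-0.0073,-0.0443,-0.01],[-0.0073,-0.0443,-0.01],[-0.0073,-0.0443,-0.01],[-0.0073,-0.0443,-0.01],[-0.0073,-0.0443,-0.01],[0,0,0],[0,0,0]],"turn":[[0,0,0.0384],[0,0,0.0384],[0,0,0.0384],[0,0,0.0384],[0,0,0.0384],[0,0,0.0384],[0,0,0.0384],[0,0,0.0384],[0,0,0],[0,0,0]]}'
python3 - <<'E'
from h import *
im=eyes.get_image("wrist"); cv2.imwrite("pics/w14.png",im)
s=manip.state(); print(s['time_s'],s['tcp_pos'],np.degrees(np.arctan2(-s['tool_rot'][0,1],s['tool_rot'][1,1])))
E
```

```text
time_s: 15.8
tcp_pos: [0.5643, -0.0671, 0.2502]
tool_rot: [[-0.935, -0.355, -0.0], [-0.355, 0.935, -0.0], [0.0, 0.0, -1.0]]
wrist_force: [1.8, 1.4, 0.3]
gripper_width: 0.603
15.85 [ 0.56459319 -0.06581335  0.25032042] 20.941160948480885
```

View pics/w14.png

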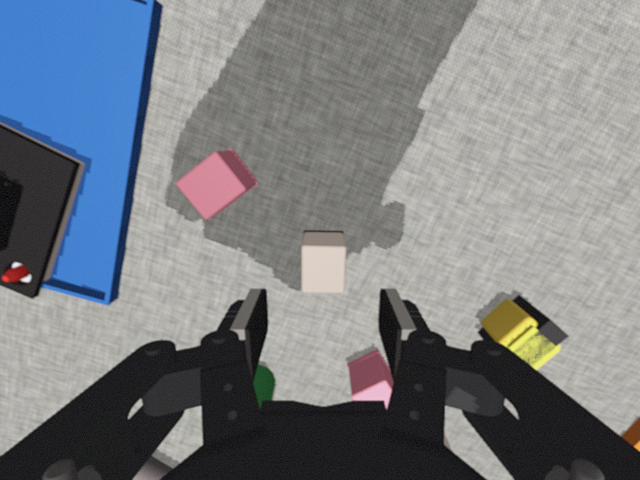

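Relay centred and aligned at (323,262).

```bash
python3 -m handwheel '{"claw":[60,60,60,60,0,0,0,0,0,0,0],"linear":[[0,0,-0.03],[0,0,-0.03],[0,0,-0.01],[0,0,0],[0,0,0],[0,0,0],[0,0,0],[0,0,0],[0,0,0.03],[0,0,0.04],[0,0,0.04]],"turn":[[0,0,0],[0,0,0],[0,0,0],[0,0,0],[0,0,0],[0,0,0],[0,0,0],[0,0,0],[0,0,0],[0,0,0],[0,0,0]]}'
python3 - <<'E'
from h import *
im=eyes.get_image("wrist"); cv2.imwrite("pics/w15.png",im)
s=manip.state(); print(s['time_s'],s['tcp_pos'],np.degrees(np.arctan2(-s['tool_rot'][0,1],s['tool_rot'][1,1])))
E
```

```text
time_s: 16.95
tcp_pos: [0.5643, -0.0661, 0.2926]
tool_rot: [[-0.934, -0.358, 0.0], [-0.358, 0.934, -0.0], [-0.0, -0.0, -1.0]]
wrist_force: [0.1, -0.1, -0.5]
gripper_width: 0.293
17.0 [ 0.56585837 -0.06669527  0.29894362] 20.930371546283897
```

View pics/w15.png

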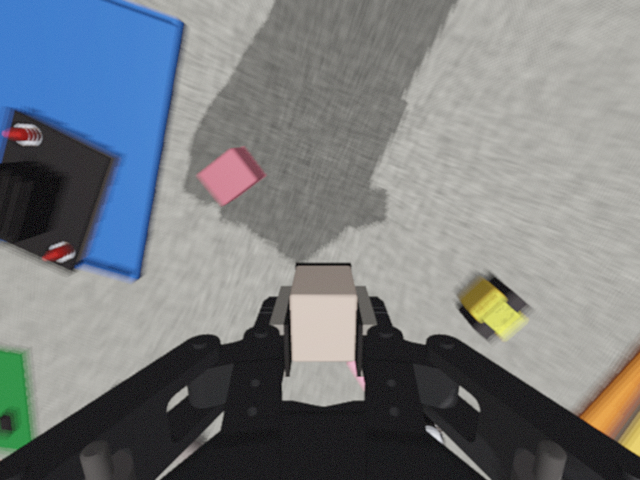

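Held upright (opening 25 mm). To the orange tray.

```bash
python3 -m handwheel '{"claw":[0,0,0,0,0,0,0,0,0,0,0],"linear":[[-0.0044,0.0404,0],[-0.0044,0.0404,0],[-0.0044,0.0404,0],[-0.0044,0.0404,0],[-0.0044,0.0404,0],[-0.0044,0.0404,0],[-0.0044,0.0404,0],[-0.0044,0.0404,-0.02],[-0.0044,0.0404,-0.02],[0,0,-0.02],[0,0,0]],"turn":[[0,0,-0.04],[0,0,-0.04],[0,0,-0.04],[0,0,-0.04],[0,0,-0.04],[0,0,-0.04],[0,0,-0.04],[0,0,-0.04],[0,0,-0.04],[0,0,0],[0,0,0]]}'
python3 - <<'E'
from h import *
im=eyes.get_image("wrist"); cv2.imwrite("pics/w16.png",im)
s=manip.state(); print(s['time_s'],s['tcp_pos'],np.degrees(np.arctan2(-s['tool_rot'][0,1],s['tool_rot'][1,1])))
E
```

```text
time_s: 18.1
tcp_pos: [0.5238, 0.2983, 0.2289]
tool_rot: [[-1.0, -0.008, -0.002], [-0.008, 1.0, -0.002], [0.002, -0.002, -1.0]]
wrist_force: [-0.3, -0.0, -0.8]
gripper_width: 0.291
18.15 [0.52472131 0.29716833 0.23044619] 0.35231598024827565
```

View pics/w16.png

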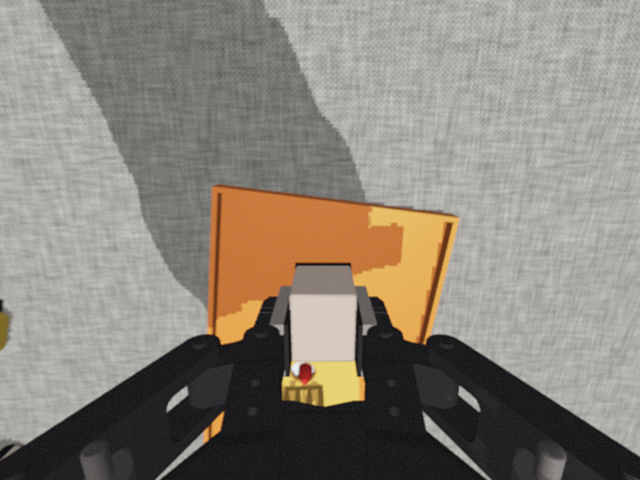

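The relay is over the middle of the free floor. Lower, release, retreat.

```bash
python3 -m handwheel '{"claw":[0,0,0,0,0,0,50,50,50,50,50,50],"linear":[[0,0,-0.02],[0,0,-0.015],[0,0,-0.008],[0,0,-0.003],[0,0,0],[0,0,0],[0,0,0],[0,0,0],[0,0,0.02],[0,0,0.04],[0,0,0.04],[0,0,0]],"turn":[[0,0,0],[0,0,0],[0,0,0],[0,0,0],[0,0,0],[0,0,0],[0,0,0],[0,0,0],[0,0,0],[0,0,0],[0,0,0],[0,0,0]]}'
python3 - <<'E'
from h import *
im=eyes.get_image("wrist"); cv2.imwrite("pics/w17.png",im)
im=eyes.get_image("side"); cv2.imwrite("pics/w17s.png",cv2.resize(im[110:230,240:400],None,fx=4,fy=4,interpolation=cv2.INTER_CUBIC))
s=manip.state(); print(s['time_s'],s['tcp_pos'])
E
```

```text
time_s: 19.35
tcp_pos: [0.5262, 0.2979, 0.2896]
tool_rot: [[-1.0, -0.006, 0.006], [-0.006, 1.0, 0.004], [-0.006, 0.004, -1.0]]
wrist_force: [0.4, 0.7, 0.2]
gripper_width: 0.506
19.45 [0.52492633 0.29765735 0.28538362]
```

View pics/w17.png

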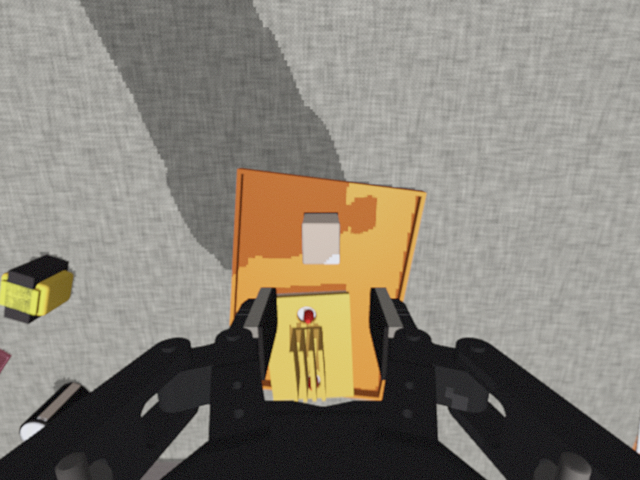

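View pics/w17s.png

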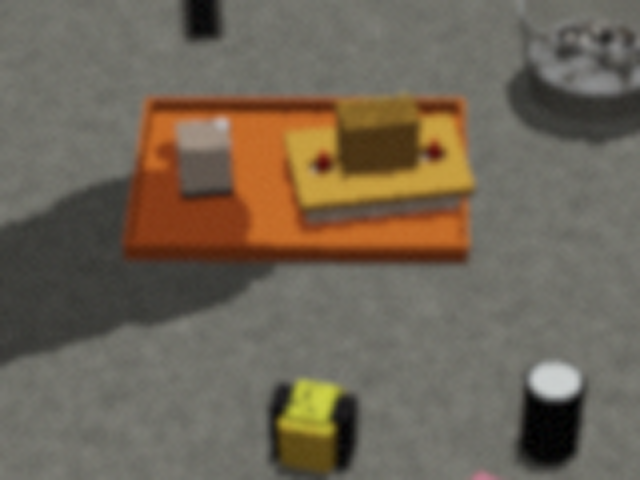

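The relay stands upright and the gold sink is seated. Next, the transformer at (0.5665, 0.077), yaw -16.5°.

```bash
python3 -m handwheel '{"claw":[75,75,75,75,75,75,75],"linear":[[0.0083,-0.0441,-0.008],[0.0083,-0.0441,-0.008],[0.0083,-0.0441,-0.008],[0.0083,-0.0441,-0.008],[0.0083,-0.0441,-0.008],[0,0,0],[0,0,0]],"turn":[[0,0,-0.059],[0,0,-0.059],[0,0,-0.059],[0,0,-0.059],[0,0,-0.059],[0,0,0],[0,0,0]]}'
python3 - <<'E'
from h import *
im=eyes.get_image("wrist"); cv2.imwrite("pics/w18.png",im)
s=manip.state(); print(s['time_s'],s['tcp_pos'],np.degrees(np.arctan2(-s['tool_rot'][0,1],s['tool_rot'][1,1])))
E
```

```text
time_s: 20.15
tcp_pos: [0.5661, 0.076, 0.2434]
tool_rot: [[-0.958, 0.287, -0.002], [0.287, 0.958, -0.001], [0.002, -0.001, -1.0]]
wrist_force: [0.5, 0.8, 0.4]
gripper_width: 0.752
20.2 [0.56610145 0.07731592 0.24360795] -16.54054490370733
```

View pics/w18.png

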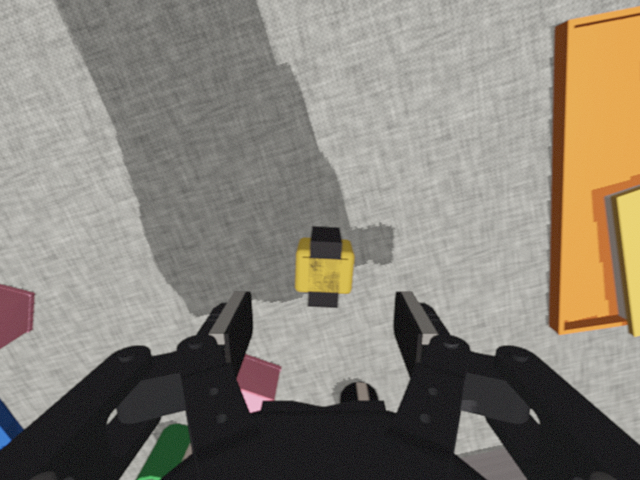

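Aligned over the transformer at (324,267).

```bash
python3 -m handwheel '{"claw":[75,75,75,75,0,0,0,0,0,0,0],"linear":[[0.0003,0,-0.03],[0,0,-0.025],[0,0,-0.008],[0,0,0],[0,0,0],[0,0,0],[0,0,0],[0,0,0],[0,0,0.03],[0,0,0.04],[0,0,0.04]],"turn":[[0,0,0],[0,0,0],[0,0,0],[0,0,0],[0,0,0],[0,0,0],[0,0,0],[0,0,0],[0,0,0],[0,0,0],[0,0,0]]}'
python3 - <<'E'
from h import *
im=eyes.get_image("wrist"); cv2.imwrite("pics/w19.png",im)
s=manip.state(); print(s['time_s'],s['tcp_pos'],np.degrees(np.arctan2(-s['tool_rot'][0,1],s['tool_rot'][1,1])))
c=np.array([.5584,-.2642]);th=np.radians(2.2);R=np.array([[np.cos(th),-np.sin(th)],[np.sin(th),np.cos(th)]])
print('trafo target',c+R@[-.045,.024],'green',c+R@[-.068,-.036])
E
```

```text
time_s: 21.3
tcp_pos: [0.5664, 0.0769, 0.2933]
tool_rot: [[-0.958, 0.285, -0.0], [0.285, 0.958, -0.0], [-0.0, -0.0, -1.0]]
wrist_force: [0.4, 0.4, -2.9]
gripper_width: 0.388
21.35 [0.56809303 0.07663378 0.29960366] -16.59830357358262
trafo target [ 0.51251186 -0.24194514] green [ 0.49183208 -0.30278384]
```

View pics/w19.png

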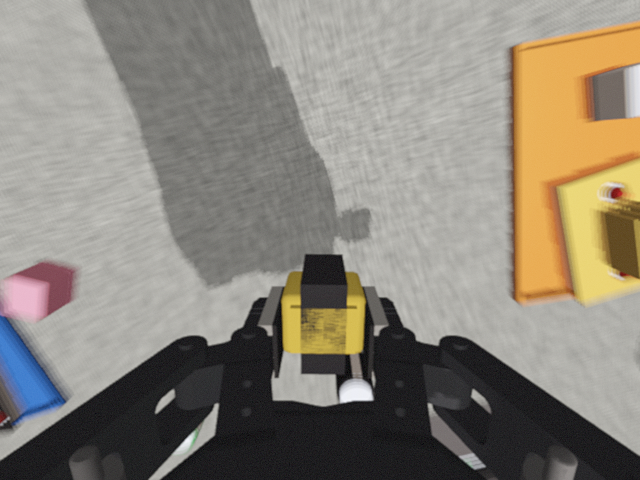

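Held level. To the blue tray at (0.512, -0.242).

```bash
python3 -m handwheel '{"claw":[0,0,0,0,0,0,0,0,0,0],"linear":[[-0.0077,-0.0456,0],[-0.0077,-0.0456,0],[-0.0077,-0.0456,0],[-0.0077,-0.0456,0],[-0.0077,-0.0456,0],[-0.0077,-0.0456,-0.01],[-0.0077,-0.0456,-0.02],[0,0,-0.03],[0,0,0],[0,0,0]],"turn":[[0,0,0.0463],[0,0,0.0463],[0,0,0.0463],[0,0,0.0463],[0,0,0.0463],[0,0,0.0463],[0,0,0.0463],[0,0,0],[0,0,0],[0,0,0]]}'
python3 - <<'E'
from h import *
im=eyes.get_image("wrist"); cv2.imwrite("pics/w20.png",im)
s=manip.state(); print(s['time_s'],s['tcp_pos'],np.degrees(np.arctan2(-s['tool_rot'][0,1],s['tool_rot'][1,1])))
E
```

```text
time_s: 22.35
tcp_pos: [0.5131, -0.2413, 0.2322]
tool_rot: [[-0.999, -0.036, -0.0], [-0.036, 0.999, 0.0], [0.0, 0.0, -1.0]]
wrist_force: [0.1, 0.8, -1.3]
gripper_width: 0.383
22.4 [ 0.51349517 -0.24113382  0.23282174] 2.075675814634284
```

View pics/w20.png

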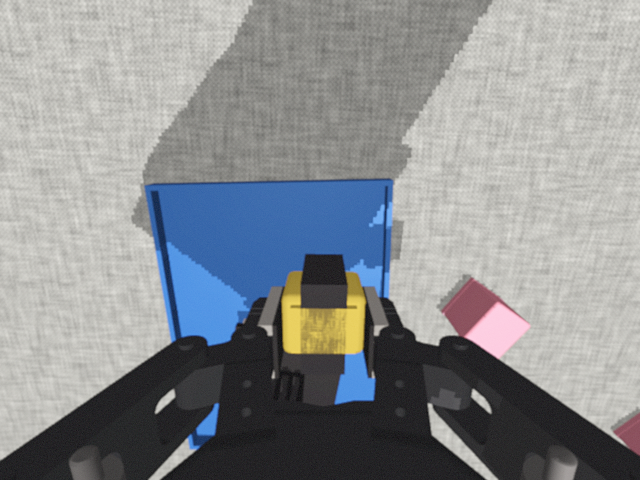

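```bash
python3 -m handwheel '{"claw":[0,0,0,0,0,0,48,48,48,48,48,48],"linear":[[0,0,-0.02],[0,0,-0.015],[0,0,-0.008],[0,0,-0.005],[0,0,0],[0,0,0],[0,0,0],[0,0,0],[0,0,0.02],[0,0,0.04],[0,0,0.05],[0,0,0]],"turn":[[0,0,0],[0,0,0],[0,0,0],[0,0,0],[0,0,0],[0,0,0],[0,0,0],[0,0,0],[0,0,0],[0,0,0],[0,0,0],[0,0,0]]}'
python3 - <<'E'
from h import *
im=eyes.get_image("wrist"); cv2.imwrite("pics/w21.png",im)
s=manip.state(); print(s['time_s'],s['tcp_pos'])
E
```

```text
time_s: 23.6
tcp_pos: [0.5141, -0.2428, 0.2994]
tool_rot: [[-0.999, -0.035, 0.008], [-0.035, 0.999, -0.003], [-0.008, -0.003, -1.0]]
wrist_force: [0.2, -0.6, -0.6]
gripper_width: 0.48
23.65 [ 0.51356816 -0.24220332  0.29670452]
```

View pics/w21.png

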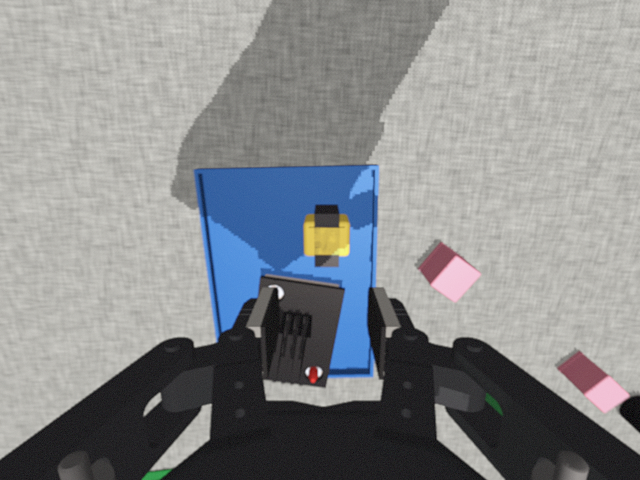

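The transformer stands on the blue floor at (326,236). Next, the green capacitor at (0.6815, -0.0775).

```bash
python3 -m handwheel '{"claw":[75,75,75,75,75,75,75],"linear":[[0.0336,0.0329,0],[0.0336,0.0329,0],[0.0336,0.0329,0],[0.0336,0.0329,-0.015],[0.0336,0.0329,-0.02],[0,0,0],[0,0,0]],"turn":[[0,0,0],[0,0,0],[0,0,0],[0,0,0],[0,0,0],[0,0,0],[0,0,0]]}'
python3 - <<'E'
from h import *
P=eyes.camera_params("wrist")
im=eyes.get_image("wrist"); cv2.imwrite("pics/w22.png",im)
s=manip.state(); print(s['time_s'],s['tcp_pos'],np.degrees(np.arctan2(-s['tool_rot'][0,1],s['tool_rot'][1,1])))
for r in eyes.cut_out("capacitor_green","wrist")[:2]:
    print(r['p'],r['position'])
import pickle; pickle.dump(P,open('pics/w22.pkl','wb'))
E
```

```text
time_s: 24.35
tcp_pos: [0.6801, -0.0771, 0.2571]
tool_rot: [[-0.999, -0.037, -0.003], [-0.037, 0.999, -0.0], [0.003, -0.0, -1.0]]
wrist_force: [-1.1, -1.0, -0.3]
gripper_width: 0.755
24.4 [ 0.6797471  -0.07846119  0.25811213] 1.9981336252821078
0.94 [320.9, 262.9]
```

View pics/w22.png

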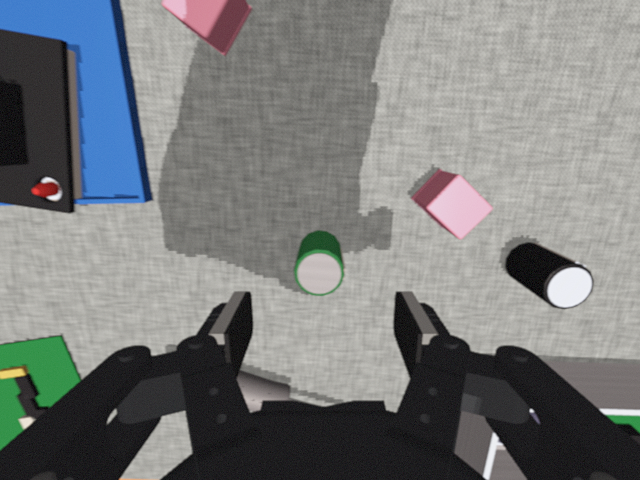

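Run:
```python
from h import *
import pickle
P=pickle.load(open('pics/w22.pkl','rb')); print(onz(P,(319.5,272),.045)); print('screwdriver',onz(P,(230,370),.01),onz(P,(290,385),.02)); print('blackcap',onz(P,(568,287),.045))
```

```text
[ 0.68070624 -0.07923598  0.045     ]
screwdriver [ 0.77726422 -0.1447055   0.01      ] [ 0.78092108 -0.09796107  0.02      ]
blackcap [0.68486317 0.06765905 0.045     ]
```

```bash
python3 -m handwheel '{"claw":[75,75,75,75,0,0,0,0,0,0,0,0],"linear":[[0.0012,-0.0006,-0.03],[0,0,-0.03],[0,0,-0.012],[0,0,0],[0,0,0],[0,0,0],[0,0,0],[0,0,0],[0,0,0.03],[0,0,0.04],[0,0,0.04],[0,0,0]],"turn":[[0,0,0],[0,0,0],[0,0,0],[0,0,0],[0,0,0],[0,0,0],[0,0,0],[0,0,0],[0,0,0],[0,0,0],[0,0,0],[0,0,0]]}'
python3 - <<'E'
from h import *
im=eyes.get_image("wrist"); cv2.imwrite("pics/w23.png",im)
s=manip.state(); print(s['time_s'],s['tcp_pos'],np.degrees(np.arctan2(-s['tool_rot'][0,1],s['tool_rot'][1,1])))
E
```

```text
time_s: 25.65
tcp_pos: [0.6826, -0.0792, 0.3038]
tool_rot: [[-0.999, -0.035, 0.009], [-0.035, 0.999, -0.001], [-0.009, -0.001, -1.0]]
wrist_force: [0.4, -0.0, 0.1]
gripper_width: 0.332
25.7 [ 0.68194701 -0.07889563  0.30083889] 2.013364092905658
```

View pics/w23.png

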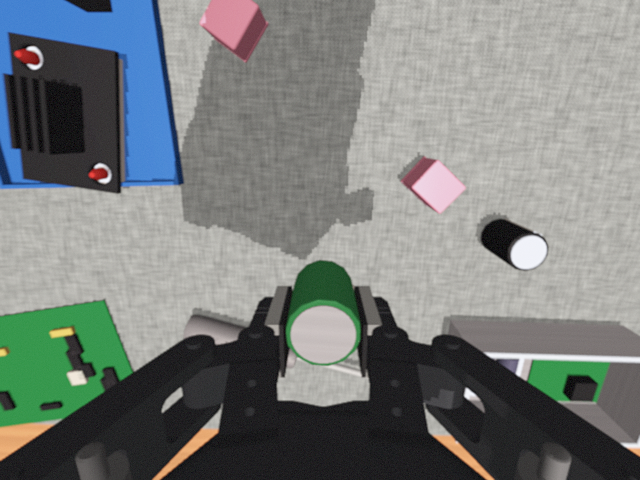

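Held; the black sink shows both pins in its holes. To the blue tray at (0.487, -0.297).

```bash
python3 -m handwheel '{"claw":[0,0,0,0,0,0,0,0,0,0,0],"linear":[[-0.03,-0.033,0],[-0.03,-0.033,0],[-0.03,-0.033,0],[-0.03,-0.033,0],[-0.03,-0.033,0],[-0.03,-0.033,0],[-0.015,-0.02,0],[0,0,-0.03],[0,0,-0.03],[0,0,0],[0,0,0]],"turn":[[0,0,0],[0,0,0],[0,0,0],[0,0,0],[0,0,0],[0,0,0],[0,0,0],[0,0,0],[0,0,0],[0,0,0],[0,0,0]]}'
python3 - <<'E'
from h import *
im=eyes.get_image("wrist"); cv2.imwrite("pics/w24.png",im)
s=manip.state(); print(s['time_s'],s['tcp_pos'],np.degrees(np.arctan2(-s['tool_rot'][0,1],s['tool_rot'][1,1])))
E
```

```text
time_s: 26.8
tcp_pos: [0.4863, -0.2967, 0.2373]
tool_rot: [[-0.999, -0.035, -0.001], [-0.035, 0.999, 0.0], [0.001, 0.0, -1.0]]
wrist_force: [-0.3, -1.4, 0.2]
gripper_width: 0.337
26.85 [ 0.48656608 -0.29682169  0.23804256] 2.013813414808988
```

View pics/w24.png

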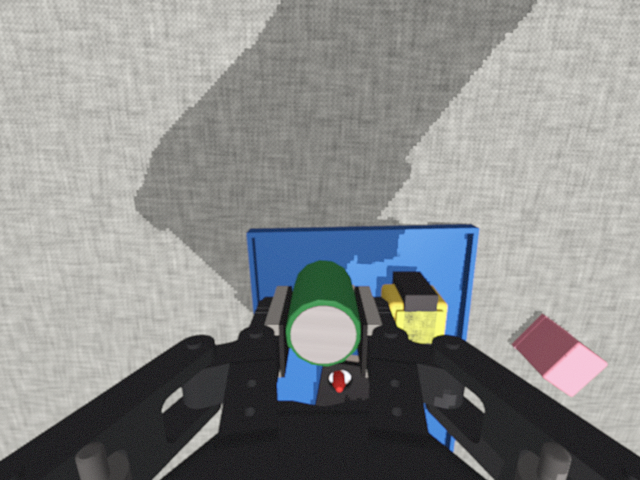

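```bash
python3 -m handwheel '{"claw":[0,0,0,0,0,0],"linear":[[0,0,-0.02],[0,0,-0.015],[0,0,-0.008],[0,0,-0.0045],[0,0,0],[0,0,0]],"turn":[[0,0,0],[0,0,0],[0,0,0],[0,0,0],[0,0,0],[0,0,0]]}'
python3 -m handwheel '{"claw":[43,43,43,43,43,43,43],"linear":[[0,0,-0.0005],[0,0,0],[0,0,0],[0,0,0.02],[0,0,0.03],[0,0,0.05],[0,0,0]],"turn":[[0,0,0],[0,0,0],[0,0,0],[0,0,0],[0,0,0],[0,0,0],[0,0,0]]}'
python3 - <<'E'
from h import *
P=eyes.camera_params("wrist")
im=eyes.get_image("wrist"); cv2.imwrite("pics/w25.png",im)
im=eyes.get_image("side"); cv2.imwrite("pics/w25s.png",cv2.resize(im[310:440,255:415],None,fx=4,fy=4,interpolation=cv2.INTER_CUBIC))
E
```

```text
time_s: 27.45
tcp_pos: [0.4866, -0.2969, 0.1909]
tool_rot: [[-0.999, -0.035, 0.001], [-0.035, 0.999, -0.0], [-0.001, -0.0, -1.0]]
wrist_force: [-4.3, 3.5, 17.9]
gripper_width: 0.332
time_s: 28.15
tcp_pos: [0.4873, -0.2978, 0.2944]
tool_rot: [[-0.999, -0.035, 0.007], [-0.035, 0.999, -0.003], [-0.007, -0.003, -1.0]]
wrist_force: [0.2, -0.6, -1.0]
gripper_width: 0.436
```

View pics/w25.png

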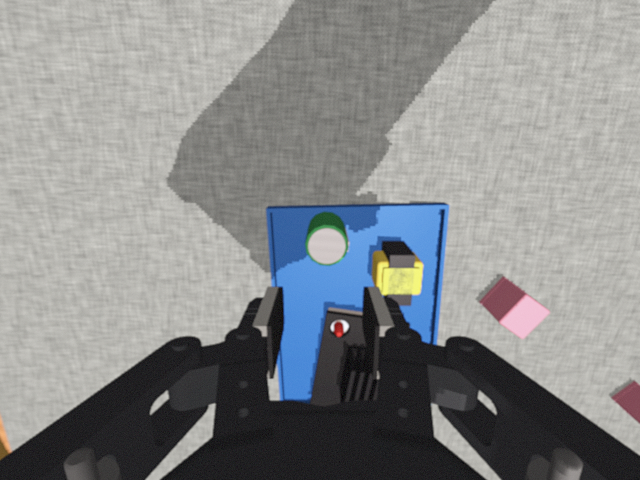

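View pics/w25s.png

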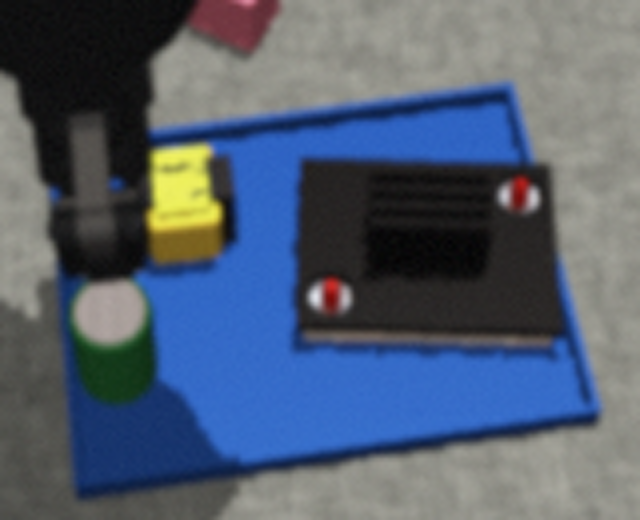

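All five look placed. For a final check I'll pull back to the overview and compare predicted seated outlines with the pictures.

```bash
python3 -m handwheel '{"claw":[43,43,43,43,43,43,43,43,43,43],"linear":[[0,0.04,0.02],[0,0.04,0.02],[0,0.04,0.02],[0,0.04,0.02],[0,0.04,0.02],[0,0.04,0.02],[0,0.04,0.02],[0,0.04,0.01],[0,0,0],[0,0,0]],"turn":[[0,0,0],[0,0,0],[0,0,0],[0,0,0],[0,0,0],[0,0,0],[0,0,0],[0,0,0],[0,0,0],[0,0,0]]}'
python3 - <<'E'
from h import *
out={}
def box(c,yaw,zs,hx,hy):
    R=np.array([[np.cos(yaw),-np.sin(yaw)],[np.sin(yaw),np.cos(yaw)]])
    q=np.array([[1,1],[1,-1],[-1,-1],[-1,1]])*[hx,hy]
    return [np.c_[(R@q.T).T+c,np.full(4,z)] for z in zs]
for n in ["side","scene","wrist"]:
    P=eyes.camera_params(n); im=eyes.get_image(n); cv2.imwrite(f"pics/z_{n}.png",im)
    s=4; big=cv2.resize(im,None,fx=s,fy=s,interpolation=cv2.INTER_CUBIC)
    for c,y in [((.6225,.2885),np.radians(3.4)),((.6036,-.265),np.radians(-7.1))]:
        for b in box(np.array(c),y,[.015,.020],.049,.035)+box(np.array(c),y,[.053],.022,.012):
            cv2.polylines(big,[np.int32((proj(P,b)+.5)*s)],True,(255,0,255),1)
    r={"side":[(270,120,100,60),(320,340,100,75)],"scene":[(390,175,90,60),(165,300,90,80)],"wrist":[(440,200,190,150),(30,200,190,150)]}[n]
    t=[cv2.resize(big[y*s:(y+h)*s,x*s:(x+w)*s],(390,290)) for x,y,w,h in r]
    out[n]=np.hstack(t)
cv2.imwrite('pics/z_chk.png',np.vstack([out['side'],out['scene']]))
print(manip.state()['tcp_pos'],manip.state()['time_s'])
E
```

```text
time_s: 29.25
tcp_pos: [0.4862, 0.0241, 0.4383]
tool_rot: [[-0.999, -0.037, -0.001], [-0.037, 0.999, -0.0], [0.001, -0.0, -1.0]]
wrist_force: [0.8, -0.3, -0.3]
gripper_width: 0.431
[0.48625554 0.02237306 0.43832368] 29.4
```

View pics/z_chk.png

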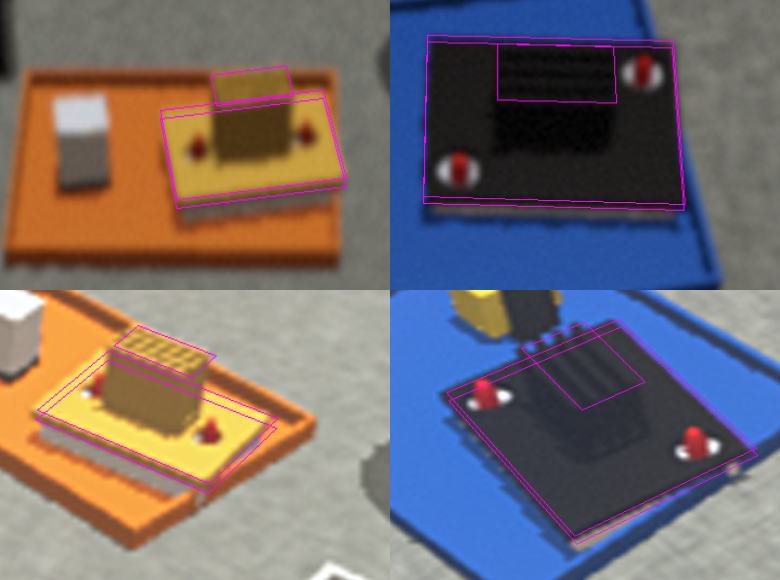

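View pics/z_scene.png

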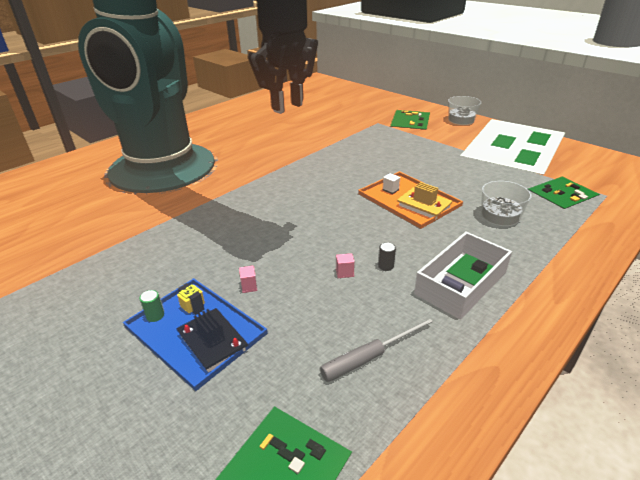

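View pics/z_wrist.png

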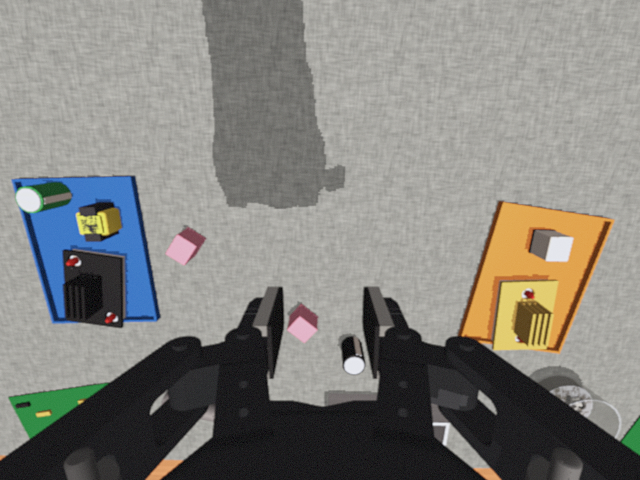

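```bash
python3 -c "
from station import manip
print(manip.close_job())"
```

```text
the job is handed in; nothing more can be done
None
```

Both kits are made up and the job was handed in at about 29 s; the system reported no verdict.

- **Blue tray:** the green capacitor and the yellow-wound transformer stand upright on the free floor. The black sink is over the diagonal pins.
- **Orange tray:** the white relay stands upright on the free floor. The gold sink is over the in-line pins.
- **Black capacitor:** never touched; it still stands where it was.

**Last checks:** Outlines predicted for fully seated sinks match the side and scene pictures to about 1–2 pixels. Red pins show in all four holes. I checked the upright parts only by eye in the pictures, and the gripper had pulled clear.

**What disagreed along the way:**
- **Long axes:** the description puts the long sides of the blocks and sinks near world y. The images showed them near world x, and I worked from the images.
- **Gold sink:** it first touched down with 20 N and a 13 N sideways push. I re-centred it by about 2 mm with the cameras before releasing it.
- **Pin positions:** the wrist and fixed cameras differed by about 1–2 mm on the blue pins. I relied mainly on the wrist camera, and the holes went cleanly over the pins.

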